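# Rebuild the circuit deck and put it on test

### The arm

A 6-joint arm with a two-finger parallel gripper is mounted at the origin on the work surface. World frame = base frame: x ahead of the robot, y to its left, z up, the work surface at z = 0. Lengths are in m, angles in rad, forces in N, time in s.
With the tool pointing down it reaches from about 0.3 to 0.875 m from the base axis. Payload 6.4 kg.
Tool frame: the origin (TCP) lies midway between the tips of the shut fingers; the grasp point (between the pads) lies 19 mm behind it (ctrl.pinch_z is the distance from the TCP to the grasp point, in m); z points along the fingers, y is the line along which they close (so a half turn about z gives the same grasp; the last joint's range is limited). The gripper opens to 85 mm and grips with 20 to 120 N. Pads are 22 mm wide; open, the fingers measure 114 mm over their backs; the gripper's body (76 mm by 85 mm) begins 54 mm behind the grasp point. The pads swing forward as they close: fully open they stand 13 mm farther back than shut.
Start: joints at [-1.55, 0.181, 1.607, -0, 1.354, -0.206], TCP at [0.129, -0.56, 0.231] pointing down, gripper open.
Joint ranges: [-2.99, 2.99], [-0.89, 2.07], [0.3, 2.58], [-1.14, 4.28], [0, 2.63], [-3.12, 3.12]. Speed limits (rad/s): [2.57, 2.57, 3.01, 3.14, 3.14, 3.14].

### API

Orientations are given as a unit quaternion [w, x, y, z].
In Python, from bench import ctrl gives the robot as it stands.
- The arm moves only by the tool apply_moves, never from a script. Its argument "moves" is a list of rows, each an object with "jaw": the opening, from 0 (shut) to 1 (fully open); "offset": the shift along the tool's x, y, z in mm, a list of three; "rot": the turn, a rotation vector about the tool's x, y, z in degrees, a list of three. In form: [{"jaw": jaw, "offset": [dx, dy, dz], "rot": [ax, ay, az]}, ...]. A call has exactly 5 rows; each row shifts and turns the commanded pose from where the row before left it, along the tool's axes as they then stand; what a row does not reach is not made up. A row lasts 1/8 s, in which the tool goes at most 62.5 mm and 10.7 degrees, less where a joint would pass 70% of its speed; a pose out of reach is approached as far as the arm can. A call is refused whole if a number of a shift passes 62.5 or a number of a turn 10.7, either way. A call with a gripper value outside its range is refused whole. The fingers move at their own pace and stop on an object; the grip force is fixed at half the most. Time passes only in rows, so rows that do not move let the fingers close, or fill a call up. It gives the time, the measured TCP pose, the force, the opening and the grip force at its end, in the units of the state.
- ctrl.get_obs(): the state, without advancing time (a new reading comes with each control period).
- ctrl.camera(name): name is "side" or "top"; returns (picture, depth): 480x640x3 uint8, red, green, blue; 480x640 float32, m along the optical axis (not along the pixel's ray), 0 where there is no reading.
- ctrl.camera_params(name): a dict with "K" (3x3 intrinsics, pixels), "dist" ([k1, k2, p1, p2, k3] as OpenCV has them; the pictures are not rectified), "cam_to_world" (4x4, takes a point from camera to world coordinates). Camera axes: x right, y down, z forward; pixel columns grow to the right and rows downward; lengths in m; the calibration is good to about 2 mm. A picture is of the moment at which its call begins. camera_params takes no time and is no camera call.
- ctrl.hand_in(): hands the job in; it is judged then, once.
Trained networks look in the newest picture that a camera, given by its name, has taken for a name from the list of things; names that differ only in an ending like _2 or _b are one class to them, and where a whole thing is asked for, a point or a joint stands for the part that bears it (a point fixed in the world has none). Each returns a list of dicts, best first, with "score" (0 to 1); they miss things now and then, are a little off and sometimes report something else, mostly with a low value. They report only what shows in the picture. A call takes as long as a camera call.
- ctrl.outline_of(camera, target): "region" (480x640 bool, what is visible of it) and "position" ([column, row] in pixels, amid what is visible of it).
The state is a dict: "time_s": time; "q": joint angles; "dq": joint speeds; "joint_efforts": joint torques, N m; "eef_pos": TCP position; "eef_rot": TCP orientation; "wrist_force": force on the tool from outside, world axes, zero at the start; "torque": the same for the moment, N m; "opening": opening from 0.0 (shut) to 1.0 (fully open); "grasp_force": force on a finger pad.
Only numpy, scipy, OpenCV 4.12 (cv2) and the standard library are available. Lean on these libraries where they do the work, as an engineer would, in place of code of your own. Each camera call takes 0.05 s, during which the arm holds its last target. There are 200 camera calls.

### The job

Rebuild the test circuit: turn each circuit block that lies on the bench so that it matches its own colour in the deck's pocket and drop it in until it is flush with the rim. When all are in, set the steel bus rail on the open end of its dovetailed way, narrow end first, and slide it along until it wedges tight; then take the orange pen tester from its stand and stand it in the red output terminal with its pin fully in. Leave the mug and the other things on the bench where they are.

Things in the scene. Friction and masses are not known exactly. Their poses are not given: they have to be found in the camera images.
- coil_grip (a point): Blue L-shaped circuit block, copper rib along y. Plate outline from this point, mm: bar x -11..21, y -41..58; leg x -45..21 at y -41..-10. Plate 18 mm thick; the rib on it, 46 long, 16 wide (grip across this), 30 high, is the handle. Point: centre of the rib, 33 mm above the underside; z up. Up to 0.25 kg. May be absent.
- place_coil (a point): Where coil_grip is when that block is fully in its place: block axes parallel to these (the deck's), plate flush with the rim. The pocket floor here is painted in the block's colour and shape.
- relay_grip (a point): Green L-shaped circuit block (mirror of the blue), black rib along y. Plate outline from this point, mm: bar x -11..21, y -58..41; leg x -45..21 at y 10..41. Plate 18 mm thick; the rib on it, 46 long, 16 wide (grip across this), 30 high, is the handle. Point: centre of the rib, 33 mm above the underside; z up. Up to 0.25 kg. May be absent.
- place_relay (a point): Where relay_grip is when that block is fully in its place: block axes parallel to these (the deck's), plate flush with the rim. The pocket floor here is painted in the block's colour and shape.
- driver_grip (a point): Red T-shaped circuit block, aluminium rib along x. Plate outline from this point, mm: bar x -50..50, y -8..23; stub x -16..16 reaching to y -42. Plate 18 mm thick; the rib on it, 46 long, 16 wide (grip across this), 30 high, is the handle. Point: centre of the rib, 33 mm above the underside; z up. Up to 0.25 kg. May be absent.
- place_driver (a point): Where driver_grip is when that block is fully in its place: block axes parallel to these (the deck's), plate flush with the rim. The pocket floor here is painted in the block's colour and shape.
- filter_grip (a point): Yellow P-shaped circuit block, dark steel rib along y. Plate outline from this point, mm: square x -29..36, y -43..23; strip x -29..2 going on to y 57. Plate 18 mm thick; the rib on it, 46 long, 16 wide (grip across this), 30 high, is the handle. Point: centre of the rib, 33 mm above the underside; z up. Up to 0.25 kg. May be absent.
- place_filter (a point): Where filter_grip is when that block is fully in its place: block axes parallel to these (the deck's), plate flush with the rim. The pocket floor here is painted in the block's colour and shape.
- lamp_grip (a point): White corner-shaped circuit block, black rib along x. Plate outline from this point, mm: bar x -23..9, y -48..18; leg y -14..18 reaching to x 43. Plate 18 mm thick; the rib on it, 46 long, 16 wide (grip across this), 30 high, is the handle. Point: centre of the rib, 33 mm above the underside; z up. Up to 0.25 kg. May be absent.
- place_lamp (a point): Where lamp_grip is when that block is fully in its place: block axes parallel to these (the deck's), plate flush with the rim. The pocket floor here is painted in the block's colour and shape.
- deck_mid (a point): Centre of the fixed deck, a wood-rimmed tray 230 x 230 mm, rim 24 mm above the bench (this height); axes are the deck's. Pocket for the blocks: x -103..35, y -103..103 mm, 18 mm deep, two grey fixed blocks in it flush with the rim; gaps between seated blocks about 3 mm. The bus rail's aluminium way lies along the side x 44..115.
- rail_grip (a point): Steel bus rail, 110 mm long (its y), 18 high, dovetailed (wider at the bottom) and tapered: bottom width 52 mm at its -y end, 37 at its +y end. Black rib on top 46 (along y) x 16 (grip across) x 28 high. Point: centre of the rib, 32 mm above the underside; z up. 0.3 kg.
- rail_home (a point): Where rail_grip is with the rail wedged tight, axes parallel to these (the deck's); a firm push may take it a little past. Overhanging flanks, from 61 mm before (-y) this point to 61 after, narrow towards +y like the rail. Lower the rail on the open apron (level with the way's floor) with its grip 105 to 112 mm before this point, slide it to +y: free until the last mm; 10 to 20 N wedges it.
- tester_mid (a point): Orange pen tester: round body 18 mm across, 90 mm long, brass pin 6 mm across, 22 mm long below it. Point: centre of the body, 67 mm above the pin's tip; z runs up the pen. Starts upright in a wooden stand (60 x 60 mm, 44 high), pin in the stand's hole, shoulder on the stand. 0.06 kg.
- tester_tip (a point): Tip (lower end) of the tester's pin, on the pen's axis, 67 mm below tester_mid.
- terminal (a point): Centre of the mouth of the output terminal: round hole 8.5 mm wide, chamfered, 30 mm deep, in a red socket 24 mm square rising 14 mm above the deck's rim. With the pin fully in, the pen's shoulder rests on the socket and its tip is 22 mm below this point.
- mug: Mint-green mug, 82 mm across, 90 mm high; origin under its centre. Leave alone.
- jar: Glass jar of knobs, 84 mm across, 120 mm high; origin under its centre. Leave alone.
- battery_box: Blue box 38 x 95 x 34 mm; origin under its centre. Leave alone.
- slide_rule: Cream slide rule 34 x 190 x 9 mm; origin under its centre. Leave alone.
- screwdriver: Red-handled screwdriver, 170 mm, lying. Leave alone.
- valve_tube: Glass radio valve on a black base, 38 mm across, 88 mm high, standing; origin under its centre. Leave alone.
- wrench: Steel wrench, 160 mm, lying. Leave alone.

How it is judged:
By the outcome, as a careful person would: the job done as asked, in the order asked, and still so for the second after the job is handed in, with the robot touching nothing.
Of coil_block, relay_block, driver_block, filter_block, lamp_block only 4 to 5 are there at a start; the rules pass over those that are not, and their reading is None.
At some moment in a run one of coil_block, relay_block, driver_block, filter_block, lamp_block may be knocked a few centimetres aside while the robot is not near it.
It also fails if it takes over 210 s, if anything falls off the work surface, if the arm or the gripper's body presses on something with over 40 N, if the wrist force passes 120 N, or if a joint passes its speed limit or range.

## Working session

There is one attempt and no reset: what is moved stays moved. The work goes in short steps, Python scripts to look and compute and a tool call to move; the robot and the scene stay as the last step left them, time stands still between calls to the robot, and variables do not carry over. Pictures are saved under pics/ and viewed, at most 14 in all, crops included, and the job is handed in when it is done.

Besides the shell and the picture viewer there is one more tool, called after "Request:" as name(argument=value, ...) on one line, values as JSON. apply_moves: Moves the arm, as the interface text tells. Its arguments: {"type":"object","properties":{"moves":{"type":"array"}},"required":["moves"]}

```bash
ls; mkdir -p pics; python3 - <<'E'
from bench import ctrl
import cv2,numpy as np
o=ctrl.get_obs();print({k:np.round(v,3) for k,v in o.items()}, ctrl.pinch_z)
for c in("top","side"):
    im,d=ctrl.camera(c);cv2.imwrite(f"pics/{c}0.png",im[:,:,::-1]);p=ctrl.camera_params(c)
    print(c,p["K"].round(1).tolist(),np.round(p["dist"],3),p["cam_to_world"].round(3).tolist())
E
```

```text
pics
{'time_s': np.float64(0.0), 'q': array([-1.55 ,  0.182,  1.608,  0.   ,  1.354, -0.206]), 'dq': array([ 0.   ,  0.001,  0.   ,  0.   ,  0.001, -0.   ]), 'joint_efforts': array([-0.0000e+00, -4.4487e+01, -3.5133e+01, -0.0000e+00,  9.0000e-03,
       -0.0000e+00]), 'eef_pos': array([ 0.129, -0.56 ,  0.23 ]), 'eef_rot': array([-0.001,  0.994,  0.113,  0.   ]), 'wrist_force': array([-0.435, -0.075, -0.583]), 'torque': array([-0.038,  0.024,  0.047]), 'grasp_force': np.float64(0.0), 'opening': np.float64(1.004)} 0.0187
top [[450.4, 0.0, 320.6], [0.0, 450.4, 248.9], [0.0, 0.0, 1.0]] [0.037 0.    0.    0.    0.   ] [[-0.001, -0.994, 0.108, 0.438], [-1.0, 0.004, 0.024, 0.025], [-0.025, -0.108, -0.994, 1.269], [0.0, 0.0, 0.0, 1.0]]
side [[496.3, 0.0, 317.8], [0.0, 496.3, 235.3], [0.0, 0.0, 1.0]] [-0.004  0.     0.     0.     0.   ] [[-0.91, -0.302, 0.283, 0.235], [-0.414, 0.637, -0.65, 0.843], [0.016, -0.709, -0.705, 0.962], [0.0, 0.0, 0.0, 1.0]]
```

View pics/top0.png

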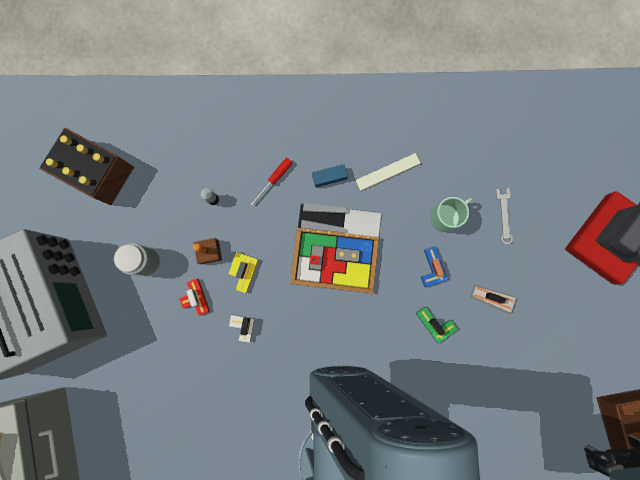

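View pics/side0.png

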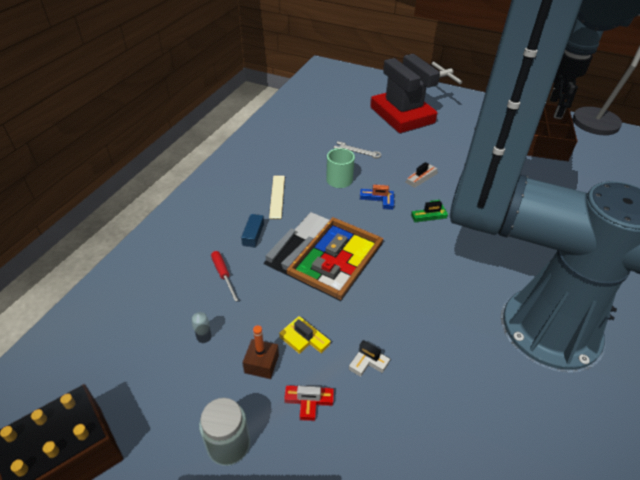

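The top view shows all five blocks: red (196,297), yellow (244,272), white (242,327), blue (434,267) and green (437,324). The rail is at (494,298), the tester at (207,250) and the deck at (337,258). The side view shows the same. I'll zoom in on the deck and get network masks.

```bash
python3 - <<'E'
from bench import ctrl
import cv2,numpy as np
a=cv2.imread("pics/top0.png")[195:300,285:390];b=cv2.imread("pics/side0.png")[205:303,260:388]
a=cv2.resize(a,(600,600),interpolation=cv2.INTER_CUBIC)
cv2.imwrite("pics/deck0.png",a)
cv2.imwrite("pics/deck1.png",cv2.resize(b,None,fx=6,fy=6,interpolation=cv2.INTER_CUBIC))
ctrl.camera("top");ctrl.camera("side")
R={}
for c in("top","side"):
    for t in("coil_grip","relay_grip","driver_grip","filter_grip","lamp_grip","rail_grip","tester_mid","deck_mid","terminal","place_coil"):
        r=ctrl.outline_of(c,t)
        if r:
            R[c+"/"+t]=r[0]["region"]
        print(c,t,[(round(float(x["score"]),2),np.round(x["position"],1).tolist(),int(x["region"].sum())) for x in r[:2]])
np.savez_compressed("masks0.npz",**R)
E
```

```text
top coil_grip [(0.72, [433.2, 271.0], 589)]
top relay_grip [(0.95, [436.3, 327.7], 682), (0.57, [337.3, 246.9], 6719)]
top driver_grip [(0.86, [196.1, 299.7], 563), (0.61, [210.1, 199.0], 233)]
top filter_grip [(0.88, [242.5, 269.4], 691), (0.42, [335.4, 247.6], 6663)]
top lamp_grip [(0.65, [243.6, 326.4], 416)]
top rail_grip [(0.9, [493.3, 294.1], 674)]
top tester_mid [(0.57, [195.5, 300.3], 642), (0.45, [202.6, 248.3], 89)]
top deck_mid [(0.94, [337.3, 246.4], 6799)]
top terminal [(0.68, [336.0, 248.0], 6659)]
top place_coil [(0.65, [334.8, 247.1], 6766)]
side coil_grip [(0.92, [382.4, 193.9], 554), (0.21, [326.3, 254.7], 6134)]
side relay_grip [(0.62, [429.1, 214.4], 504), (0.3, [361.3, 149.8], 166)]
side driver_grip [(0.74, [308.4, 397.1], 1135)]
side filter_grip [(0.59, [299.8, 338.6], 1105), (0.42, [228.3, 432.5], 2724)]
side lamp_grip [(0.56, [363.5, 358.7], 818), (0.26, [325.4, 251.1], 5969)]
side rail_grip [(0.7, [423.1, 176.1], 400), (0.7, [299.7, 339.3], 1076)]
side tester_mid [(0.79, [256.5, 339.4], 210)]
side deck_mid [(0.81, [326.3, 256.1], 6126)]
side terminal [(0.72, [322.3, 252.6], 6086)]
side place_coil [(0.66, [324.6, 255.4], 6181), (0.37, [274.6, 199.1], 492)]
```

View pics/deck0.png

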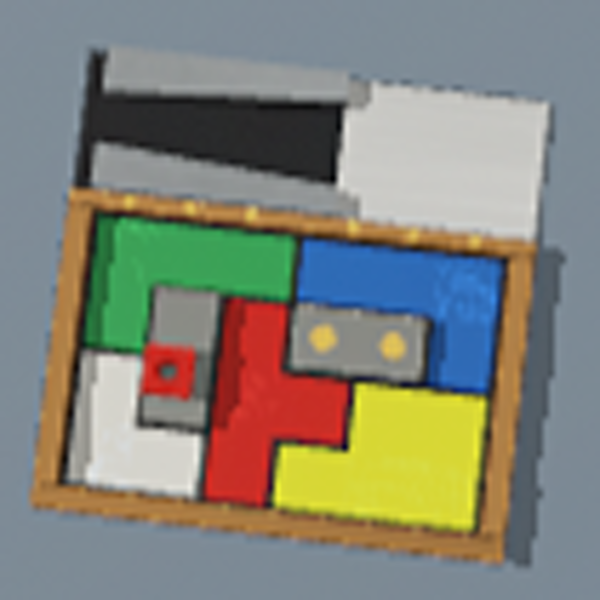

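View pics/deck1.png

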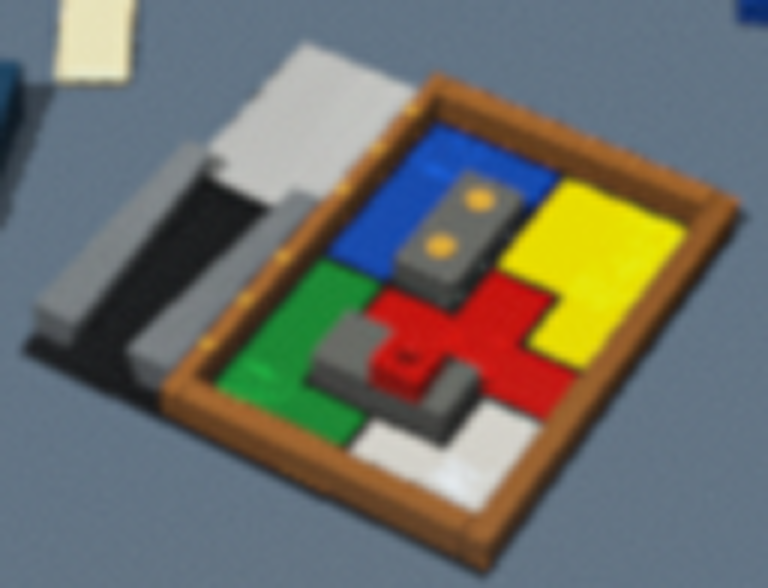

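The deck crops show every painted place at deck yaw, with +x up and +y left. The cells follow a 4x6 grid, which gives the place coordinates directly. The terminal is on the left grey block at crop (168,372). Next is a render-and-compare fitter for sub-pixel poses.

```bash
cat > vis.py <<'E'
import numpy as np,cv2
from scipy.optimize import minimize
from bench import ctrl
SS=5
R=lambda a,b,c,d:np.array([[a,c],[b,c],[b,d],[a,d]],float)
P=dict(coil=[(-11,58),(-11,-10),(-45,-10),(-45,-41),(21,-41),(21,58)],
 relay=[(-11,-58),(21,-58),(21,41),(-45,41),(-45,10),(-11,10)],
 driver=[(-50,-8),(-16,-8),(-16,-42),(16,-42),(16,-8),(50,-8),(50,23),(-50,23)],
 filter=[(-29,-43),(36,-43),(36,23),(2,23),(2,57),(-29,57)],
 lamp=[(-23,-48),(9,-48),(9,-14),(43,-14),(43,18),(-23,18)])
RIB={k:(R(-23,23,-8,8) if k in("driver","lamp") else R(-8,8,-23,23)) for k in P}
P={k:np.array(v,float) for k,v in P.items()}
def ccw(p): return p if cv2.contourArea(p.astype(np.float32),True)>0 else p[::-1]
P={k:ccw(v) if 0 else v for k,v in P.items()}
def area(p): x,y=p.T; return .5*np.sum(x*np.roll(y,-1)-y*np.roll(x,-1))
P={k:(v if area(v)>0 else v[::-1]) for k,v in P.items()}
def proj(c,X):
    p=ctrl.camera_params(c);T=np.linalg.inv(p["cam_to_world"])
    return cv2.projectPoints(np.asarray(X,float).reshape(-1,3),cv2.Rodrigues(T[:3,:3])[0],T[:3,3],p["K"],p["dist"])[0][:,0]
def world(pose,poly,z):  # mm in local -> m
    x,y,a=pose;c,s=np.cos(a),np.sin(a)
    return np.c_[x+(c*poly[:,0]-s*poly[:,1])/1e3,y+(s*poly[:,0]+c*poly[:,1])/1e3,np.full(len(poly),z)]
def prism(pose,poly,z0,z1,cam,lab):
    b,t=world(pose,poly,z0),world(pose,poly,z1);C=ctrl.camera_params(cam)["cam_to_world"][:3,3];o=[]
    for i in range(len(poly)):
        j=(i+1)%len(poly);e=poly[j]-poly[i];n=world((0,0,pose[2]),np.array([[e[1],-e[0]]]),0)[0]
        if n@(C-b[i])>0:o.append((np.array([b[i],b[j],t[j],t[i]]),lab+1+int(np.round(np.degrees(np.arctan2(-e[0],e[1]))/90))%4))
    return o+[(t,lab)]
def shadow(pose,poly,z1,L,lab):
    b=world(pose,poly,0);t=b+np.r_[L,0]*z1;o=[(t,lab),(b,lab)]
    for i in range(len(poly)):
        j=(i+1)%len(poly);o.append((np.array([b[i],b[j],t[j],t[i]]),lab))
    return o
def block(name,z=0.0):
    def f(p,cam):
        L=p[3:5];o=[]
        if z<.001:o=shadow(p,P[name],.018,L,1)+shadow(p,RIB[name],.048,L,1)
        return o+prism(p,P[name],z,z+.018,cam,2)+prism(p,RIB[name],z+.018,z+.048,cam,8)
    return f
def rail(p,cam):
    def q(w0,w1):return np.array([(-w0/2,-55),(w0/2,-55),(w1/2,55),(-w1/2,55)])
    b,t=q(52,37),q(44,29)
    rb=R(-8,8,-23,23)
    return shadow(p,b,.018,p[3:5],1)+shadow(p,rb,.046,p[3:5],1)+[(world(p,b,0),2)]+[(world(p,t,.018),3)]+prism(p,rb,.018,.046,cam,8)
def cover(polys,cam,box,n):
    x0,y0,x1,y1=box;lab=np.zeros(((y1-y0)*SS,(x1-x0)*SS),np.uint8)
    for X,l in polys:
        uv=((proj(cam,X)-[x0,y0]+.5)*SS-.5)
        cv2.fillPoly(lab,[np.round(uv*16).astype(np.int32)],int(l),shift=4)
    return np.stack([cv2.resize((lab==k).astype(np.float32),(x1-x0,y1-y0),interpolation=cv2.INTER_AREA) for k in range(n) if (lab==k).any()],-1)
def cost(p,f,views,n=16):
    c=0
    for cam,im,box in views:
        x0,y0,x1,y1=box;A=cover(f(p,cam),cam,box,n)
        A=cv2.GaussianBlur(A,(0,0),.5).reshape((y1-y0)*(x1-x0),-1);B=im[y0:y1,x0:x1].reshape(-1,3).astype(float)
        W=np.ones(len(B))
        for _ in range(2):
            S=np.linalg.lstsq(A*W[:,None],B*W[:,None],rcond=None)[0];r=((A@S-B)**2).sum(1);W=1/np.sqrt(1+r/900)
        c+=np.mean(900*np.log1p(r/900))
    return c
def fit(f,views,p0,step,maxiter=400):
    s=np.array(step,float);S=np.vstack([p0]+[np.array(p0)+s*np.eye(len(p0))[i] for i in range(len(p0))])
    r=minimize(cost,p0,args=(f,views),method="Nelder-Mead",options=dict(initial_simplex=S,maxiter=maxiter,xatol=1e-5,fatol=1e-3))
    return r.x,r.fun
def box(m,pad=9):
    y,x=np.where(m);return [max(x.min()-pad,0),max(y.min()-pad,0),min(x.max()+pad,640),min(y.max()+pad,480)]
def ground(cam,uv,z):
    p=ctrl.camera_params(cam);T=p["cam_to_world"];q=cv2.undistortPoints(np.array([[uv]],float),p["K"],p["dist"])[0,0]
    d=T[:3,:3]@np.r_[q,1];return T[:3,3]+d*(z-T[2,3])/d[2]
G=34.5;H=206/6
PLACE=dict(relay=(12.75,60),coil=(12.75,-60),driver=(-51.25,9.6),filter=(-72,-58.5),lamp=(-78.5,83.7))
def deck(p,cam):
    o=prism(p,R(-115,44,-115,115),0,.024,cam,1);pk=R(-103,35,-103,103)
    o.append((world(p,pk,.024),6));C=ctrl.camera_params(cam)["cam_to_world"][:3,3]
    fl=[(np.array(P[k])+PLACE[k],7+i) for i,k in enumerate(P)]
    o.append((world(p,pk,.006),12)) ;o+=[(world(p,q,.006),l) for q,l in fl]
    # near walls cover the floor: redraw the rim strips
    for q in(R(-115,-103,-115,115),R(35,44,-115,115),R(-103,35,-115,-103),R(-103,35,103,115)):o.append((world(p,q,.024),1))
    for q in(R(-66.5,-1.5,36,67),R(-32.5,-1.5,-67,-2)):o+=prism(p,q,.006,.024,cam,13)
    return o
E
cat > run0.py <<'E'
from vis import *
M=np.load("masks0.npz");im={c:cv2.imread(f"pics/{c}0.png") for c in("top","side")}
def go(name,f,z,nyaw=12):
    v={c:(c,im[c],box(M[f"{c}/{name}_grip"])) for c in im}
    y,x=np.where(M[f"top/{name}_grip"]);g=ground("top",(x.mean(),y.mean()),z)
    best=min((fit(f,[v["top"],v["side"]],np.r_[g[:2],a,0,-.5],[.01,.01,.15,.1,.1],45) for a in np.arange(nyaw)*2*np.pi/nyaw),key=lambda t:t[1])
    b=best[0];out=[fit(f,[v[c] for c in cs],b,[.002,.002,.03,.1,.1],200) for cs in(["top","side"],["top"],["side"])]
    for o in out:print(name,(o[0][:2]*1e3).round(1),np.degrees(o[0][2]).round(1),o[0][3:].round(2),round(o[1],1))
for k in P: go(k,block(k),.02)
go("rail",rail,.02)
p0=np.r_[ground("top",(337,260),.02)[:2]+[0.02,0],-.1]
vd={c:(c,im[c],b) for c,b in(("top",[283,222,390,302]),("side",[282,210,392,303]))}
for cs in(["top","side"],["top"],["side"]):
    o=fit(deck,[vd[c] for c in cs],p0,[.01,.01,.1],200);p0=o[0] if len(cs)>1 else p0
    print("deck",(o[0][:2]*1e3).round(1),np.degrees(o[0][2]).round(2),round(o[1],1))
E
time python3 run0.py
```

```text
Traceback (most recent call last):
  File "run0.py", line 9, in <module>
    for k in P: go(k,block(k),.02)
                ~~^^^^^^^^^^^^^^^^
  File "run0.py", line 6, in go
    best=min((fit(f,[v["top"],v["side"]],np.r_[g[:2],a,0,-.5],[.01,.01,.15,.1,.1],45) for a in np.arange(nyaw)*2*np.pi/nyaw),key=lambda t:t[1])
  File "run0.py", line 6, in <genexpr>
    best=min((fit(f,[v["top"],v["side"]],np.r_[g[:2],a,0,-.5],[.01,.01,.15,.1,.1],45) for a in np.arange(nyaw)*2*np.pi/nyaw),key=lambda t:t[1])
              ~~~^^^^^^^^^^^^^^^^^^^^^^^^^^^^^^^^^^^^^^^^^^^^^^^^^^^^^^^^^^^^^^^^^^^^
  File "vis.py", line 63, in fit
    r=minimize(cost,p0,args=(f,views),method="Nelder-Mead",options=dict(initial_simplex=S,maxiter=maxiter,xatol=1e-5,fatol=1e-3))
  File "vis.py", line 54, in cost
    x0,y0,x1,y1=box;A=cover(f(p,cam),cam,box,n)
                            ~^^^^^^^
  File "vis.py", line 37, in f
    if z<.001:o=shadow(p,P[name],.018,L,1)+shadow(p,RIB[name],.048,L,1)
                ~~~~~~^^^^^^^^^^^^^^^^^^^^
  File "vis.py", line 30, in shadow
    b=world(pose,poly,0);t=b+np.r_[L,0]*z1;o=[(t,lab),(b,lab)]
  File "vis.py", line 21, in world
    x,y,a=pose;c,s=np.cos(a),np.sin(a)
    ^^^^^
ValueError: too many values to unpack (expected 3)

real	0m1.449s
user	0m1.495s
sys	0m0.168s
```

```bash
sed -i 's/    x,y,a=pose;c,s/    x,y,a=pose[:3];c,s/' vis.py; time timeout 400 python3 run0.py
```

```text
Traceback (most recent call last):
  File "run0.py", line 9, in <module>
    for k in P: go(k,block(k),.02)
                ~~^^^^^^^^^^^^^^^^
  File "run0.py", line 6, in go
    best=min((fit(f,[v["top"],v["side"]],np.r_[g[:2],a,0,-.5],[.01,.01,.15,.1,.1],45) for a in np.arange(nyaw)*2*np.pi/nyaw),key=lambda t:t[1])
  File "run0.py", line 6, in <genexpr>
    best=min((fit(f,[v["top"],v["side"]],np.r_[g[:2],a,0,-.5],[.01,.01,.15,.1,.1],45) for a in np.arange(nyaw)*2*np.pi/nyaw),key=lambda t:t[1])
              ~~~^^^^^^^^^^^^^^^^^^^^^^^^^^^^^^^^^^^^^^^^^^^^^^^^^^^^^^^^^^^^^^^^^^^^
  File "vis.py", line 63, in fit
    r=minimize(cost,p0,args=(f,views),method="Nelder-Mead",options=dict(initial_simplex=S,maxiter=maxiter,xatol=1e-5,fatol=1e-3))
  File "vis.py", line 54, in cost
    x0,y0,x1,y1=box;A=cover(f(p,cam),cam,box,n)
                      ~~~~~^^^^^^^^^^^^^^^^^^^^
  File "vis.py", line 48, in cover
    uv=((proj(cam,X)-[x0,y0]+.5)*SS-.5)
         ~~~~^^^^^^^
  File "vis.py", line 18, in proj
    p=ctrl.camera_params(c);T=np.linalg.inv(p["cam_to_world"])
ValueError: time passes only in moves, steps and waits

real	0m6.537s
user	0m10.031s
sys	0m0.288s
```

```bash
sed -i 's/^SS=5/SS=5\nfrom functools import lru_cache\nparams=lru_cache(None)(lambda c:ctrl.camera_params(c))/; s/=ctrl.camera_params(\(c\|cam\))/=params(\1)/; s/C=ctrl.camera_params(cam)/C=params(cam)/' vis.py; grep -n params vis.py|head; time timeout 500 python3 run0.py
```

```text
6:params=lru_cache(None)(lambda c:ctrl.camera_params(c))
20:    p=params(c);T=np.linalg.inv(p["cam_to_world"])
26:    b,t=world(pose,poly,z0),world(pose,poly,z1);C=params(cam)["cam_to_world"][:3,3];o=[]
70:    p=params(cam);T=p["cam_to_world"];q=cv2.undistortPoints(np.array([[uv]],float),p["K"],p["dist"])[0,0]
76:    o.append((world(p,pk,.024),6));C=params(cam)["cam_to_world"][:3,3]
coil [ 520.9 -261.9] 288.7 [-0.04 -0.6 ] 416.5
coil [ 520.7 -261.1] 288.9 [-0.04 -0.62] 211.6
coil [ 521.9 -263.5] 288.6 [-0.05 -0.6 ] 187.6
relay [ 361.9 -256.9] 125.6 [-0.07 -0.49] 424.9
relay [ 361.2 -256.2] 125.8 [-0.05 -0.57] 129.7
relay [ 362.6 -257.5] 125.6 [-0.02 -0.51] 284.6
driver [438.8 404.7] 201.2 [ 0.03 -0.63] 535.5
driver [438.9 405.3] 201.1 [ 0.1  -0.57] 294.1
driver [439.  404.7] 201.7 [ 0.09 -0.58] 253.0
filter [514.9 272.8] 71.6 [-0.03 -0.59] 778.4
filter [515.1 273.5] 71.5 [-0.04 -0.65] 377.0
filter [514.4 272.1] 70.8 [-0.02 -0.46] 389.4
lamp [362.7 260.7] 171.3 [-0.06 -0.66] 363.4
lamp [363.3 261. ] 171.1 [-0.1  -0.64] 198.7
lamp [361.8 259.1] 170.8 [-0.01 -0.52] 161.8
rail [ 438.4 -415.1] 340.3 [-0.03 -0.52] 293.2
rail [ 438.  -414.7] 339.5 [-0.04 -0.49] 170.8
rail [ 439.7 -417.1] 340.4 [ 0.05 -0.49] 108.2
deck [578.4  13. ] -6.81 846.3
deck [578.4  13. ] -6.82 459.0
deck [578.2  12.2] -6.67 377.7
real	1m53.085s
user	3m51.949s
sys	0m0.620s
```

The fits from the two cameras agree to 1–2 mm, and the light direction comes out the same everywhere. Next is the move-planning helper, starting with the coil.

```bash
cat > plan.py <<'E'
import numpy as np,sys
from bench import ctrl
from scipy.spatial.transform import Rotation as Ro
DECK=(578.4,12.8,-6.8)
def d2w(x,y):
    a=np.radians(DECK[2]);return DECK[0]+x*np.cos(a)-y*np.sin(a),DECK[1]+x*np.sin(a)+y*np.cos(a)
def state():
    o=ctrl.get_obs();q=o["eef_rot"];M=Ro.from_quat([q[1],q[2],q[3],q[0]]).as_matrix()
    return o,o["eef_pos"]*1e3,np.degrees(np.arctan2(M[1,0],M[0,0])),M
def plan(x,y,z,phi,pos=None,ph=None,n=None):
    """rows from pos to x,y,z mm and tool yaw phi deg (dphi signed as given by caller)"""
    if pos is None:o,pos,ph,M=state()
    d=np.array([x,y,z])-pos;dp=phi-ph
    n=n or max(1,int(np.ceil(max(np.linalg.norm(d)/60,abs(dp)/10.5))));n=-(-n//5)*5 if n>5 else n
    p=pos.copy();f=ph;rows=[]
    for i in range(n):
        t=pos+d*(i+1)/n;c,s=np.cos(np.radians(f)),np.sin(np.radians(f));e=t-p
        r=np.round([c*e[0]+s*e[1],s*e[0]-c*e[1],-e[2]],1 if i==n-1 else 0)
        p=p+[c*r[0]+s*r[1],s*r[0]-c*r[1],-r[2]];a=round(-(ph+dp*(i+1)/n-f),1);f-=a
        rows.append((r+0).tolist()+[a])
    print(f"{n} rows ->",np.round(p,1),round(f,1))
    for r in rows:print("  ",r)
    return p,f
def show():
    o,p,f,M=state();print("t",round(float(o["time_s"]),2),"pos",p.round(1),"phi",round(f,1),"tilt",M[2,:2].round(3),"F",o["wrist_force"].round(1),"open",round(float(o["opening"]),3),"gf",round(float(o["grasp_force"]),1),"q6",o["q"][5].round(2))
E
python3 - <<'E'
from plan import *
show();p,f=plan(520.9,-261.9,100,18.7)
plan(520.9,-261.9,23,18.7,p,f)
E
```

```text
t 1.2 pos [ 129.3 -560.3  231.3] phi 13.0 tilt [-0.  0.] F [ 0.  -0.3 -0.2] open 0.999 gf 0.0 q6 -0.21
10 rows -> [ 520.9 -261.9  100. ] 18.7
   [45.0, -20.0, 13.0, np.float64(-0.6)]
   [45.0, -20.0, 13.0, np.float64(-0.5)]
   [45.0, -19.0, 13.0, np.float64(-0.6)]
   [46.0, -19.0, 14.0, np.float64(-0.6)]
   [45.0, -19.0, 13.0, np.float64(-0.6)]
   [46.0, -18.0, 13.0, np.float64(-0.5)]
   [46.0, -17.0, 13.0, np.float64(-0.6)]
   [46.0, -18.0, 13.0, np.float64(-0.6)]
   [47.0, -16.0, 13.0, np.float64(-0.5)]
   [46.1, -16.3, 13.3, np.float64(-0.6)]
2 rows -> [ 520.9 -261.9   23. ] 18.7
   [0.0, 0.0, 38.0, np.float64(-0.0)]
   [0.0, 0.0, 39.0, np.float64(-0.0)]
```

Request:
apply_moves(moves=[{"jaw": 0.6,"offset": [45,-20,13],"rot": [0,0,-0.6]},{"jaw": 0.6,"offset": [45,-20,13],"rot": [0,0,-0.5]},{"jaw": 0.6,"offset": [45,-19,13],"rot": [0,0,-0.6]},{"jaw": 0.6,"offset": [46,-19,14],"rot": [0,0,-0.6]},{"jaw": 0.6,"offset": [45,-19,13],"rot": [0,0,-0.6]}])

```text
time_s: 1.82
eef_pos: [0.326, -0.41, 0.1651]
eef_rot: [0.0, 0.99, 0.138, 0.0]
wrist_force: [0.1, 0.6, 0.7]
opening: 0.599
grasp_force: 0.0
```

Request:
apply_moves(moves=[{"jaw": 0.6,"offset": [46,-18,13],"rot": [0,0,-0.5]},{"jaw": 0.6,"offset": [46,-17,13],"rot": [0,0,-0.6]},{"jaw": 0.6,"offset": [46,-18,13],"rot": [0,0,-0.6]},{"jaw": 0.6,"offset": [47,-16,13],"rot": [0,0,-0.5]},{"jaw": 0.6,"offset": [46,-16,13],"rot": [0,0,-0.6]}])

```text
time_s: 2.45
eef_pos: [0.5223, -0.2612, 0.1001]
eef_rot: [0.0, 0.987, 0.163, 0.0]
wrist_force: [0.3, 0.2, -0.2]
opening: 0.6
grasp_force: 0.0
```

```bash
python3 - <<'E'
from plan import *
show();plan(520.9,-261.9,23,18.7)
E
```

```text
t 2.45 pos [ 522.3 -261.2  100.1] phi 18.7 tilt [0.    0.001] F [ 0.3  0.2 -0.2] open 0.6 gf 0.0 q6 0.58
2 rows -> [ 520.9 -261.9   23. ] 18.7
   [-1.0, 0.0, 39.0, np.float64(0.0)]
   [-0.5, 0.2, 38.1, np.float64(0.0)]
```

Request:
apply_moves(moves=[{"jaw": 0.6,"offset": [-1.5,0,27],"rot": [0,0,0]},{"jaw": 0.6,"offset": [0,0,50],"rot": [0,0,0]},{"jaw": 0.6,"offset": [0,0,0],"rot": [0,0,0]},{"jaw": 0,"offset": [0,0,0],"rot": [0,0,0]},{"jaw": 0,"offset": [0,0,0],"rot": [0,0,0]}])

```text
time_s: 3.08
eef_pos: [0.5209, -0.264, 0.0258]
eef_rot: [0.001, 0.987, 0.162, 0.001]
wrist_force: [-0.0, -0.0, 16.1]
opening: 0.179
grasp_force: 16.4
```

Request:
apply_moves(moves=[{"jaw": 0,"offset": [0,0,0],"rot": [0,0,0]},{"jaw": 0,"offset": [0,0,0],"rot": [0,0,0]},{"jaw": 0,"offset": [0,0,-20],"rot": [0,0,0]},{"jaw": 0,"offset": [0,0,-40],"rot": [0,0,0]},{"jaw": 0,"offset": [0,0,-40],"rot": [0,0,0]}])

```text
time_s: 3.7
eef_pos: [0.5192, -0.2626, 0.1255]
eef_rot: [0.0, 0.987, 0.162, 0.0]
wrist_force: [0.8, -0.1, -1.0]
opening: 0.177
grasp_force: 59.5
```

```bash
python3 - <<'E'
from plan import *
from vis import PLACE
show();x,y=d2w(*PLACE["coil"]);print(x,y);plan(x,y,60,83.2)
E
```

```text
t 3.7 pos [ 519.2 -262.6  125.5] phi 18.7 tilt [0. 0.] F [ 0.8 -0.1 -1. ] open 0.177 gf 59.5 q6 0.57
583.9560721299682 -48.28758108230011
10 rows -> [583.9 -48.3  60. ] 83.2
   [13.0, -18.0, 7.0, np.float64(-6.5)]
   [15.0, -17.0, 6.0, np.float64(-6.4)]
   [17.0, -15.0, 7.0, np.float64(-6.5)]
   [18.0, -13.0, 6.0, np.float64(-6.4)]
   [20.0, -10.0, 7.0, np.float64(-6.5)]
   [20.0, -9.0, 6.0, np.float64(-6.4)]
   [22.0, -6.0, 7.0, np.float64(-6.5)]
   [22.0, -4.0, 6.0, np.float64(-6.4)]
   [22.0, -1.0, 7.0, np.float64(-6.5)]
   [22.6, 1.7, 6.5, np.float64(-6.4)]
```

Request:
apply_moves(moves=[{"jaw": 0,"offset": [13,-18,7],"rot": [0,0,-6.5]},{"jaw": 0,"offset": [15,-17,6],"rot": [0,0,-6.4]},{"jaw": 0,"offset": [17,-15,7],"rot": [0,0,-6.5]},{"jaw": 0,"offset": [18,-13,6],"rot": [0,0,-6.4]},{"jaw": 0,"offset": [20,-10,7],"rot": [0,0,-6.5]}])

```text
time_s: 4.32
eef_pos: [0.5527, -0.1549, 0.0916]
eef_rot: [0.0, 0.902, 0.432, 0.0]
wrist_force: [-0.9, 0.1, -1.3]
opening: 0.169
grasp_force: 59.6
```

Request:
apply_moves(moves=[{"jaw": 0,"offset": [20,-9,6],"rot": [0,0,-6.4]},{"jaw": 0,"offset": [22,-6,7],"rot": [0,0,-6.5]},{"jaw": 0,"offset": [22,-4,6],"rot": [0,0,-6.4]},{"jaw": 0,"offset": [22,-1,7],"rot": [0,0,-6.5]},{"jaw": 0,"offset": [22.6,1.7,6.5],"rot": [0,0,-6.4]}])

```text
time_s: 4.95
eef_pos: [0.5846, -0.0478, 0.059]
eef_rot: [0.0, 0.747, 0.665, 0.0]
wrist_force: [-0.1, 0.0, -1.4]
opening: 0.174
grasp_force: 59.6
```

```bash
python3 - <<'E'
from plan import *
import cv2
show()
a,_=ctrl.camera("top");b,_=ctrl.camera("side");show()
plan(583.9,-48.3,60,83.2)
np.savez("c1.npz",top=a,side=b)
a=cv2.resize(a[195:300,285:405,::-1],None,fx=4,fy=4,interpolation=2);b=cv2.resize(b[190:310,255:395,::-1],None,fx=3.5,fy=3.5,interpolation=2)
b=b[:420];cv2.imwrite("pics/c1.png",np.vstack([np.pad(a,((0,0),(0,20),(0,0)))[:300+120],]) if 0 else np.hstack([cv2.resize(a,(400,420)),b[:,:400]]))
E
```

```text
t 4.95 pos [584.6 -47.8  59. ] phi 83.4 tilt [-0.     0.001] F [-0.1  0.  -1.4] open 0.174 gf 59.6 q6 -0.17
t 5.05 pos [584.1 -46.4  58.3] phi 83.4 tilt [ 0.001 -0.   ] F [ 0.1  0.2 -1.5] open 0.169 gf 59.6 q6 -0.17
1 rows -> [583.9 -48.3  60. ] 83.2
   [-2.0, 0.0, -1.7, np.float64(0.2)]
```

View pics/c1.png

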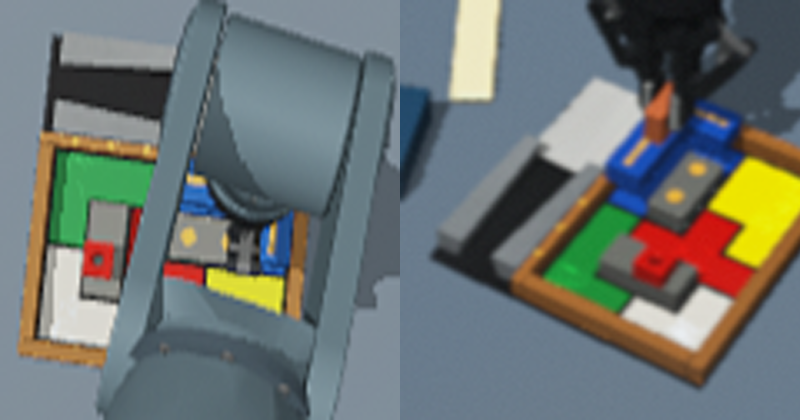

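The side crop shows the blue block, correctly oriented, above its place (crop 670,150). I'll lower it gently and watch the force.

Request:
apply_moves(moves=[{"jaw": 0,"offset": [-2,0,3],"rot": [0,0,0.2]},{"jaw": 0,"offset": [0,0,4],"rot": [0,0,0]},{"jaw": 0,"offset": [0,0,4],"rot": [0,0,0]},{"jaw": 0,"offset": [0,0,3],"rot": [0,0,0]},{"jaw": 0,"offset": [0,0,3],"rot": [0,0,0]}])

```text
time_s: 5.68
eef_pos: [0.5844, -0.0505, 0.0461]
eef_rot: [-0.0, 0.749, 0.662, 0.0]
wrist_force: [-11.8, 11.8, 29.3]
opening: 0.172
grasp_force: 65.8
```

Request:
apply_moves(moves=[{"jaw": 0,"offset": [1,-0.3,-1],"rot": [0,0,0]},{"jaw": 0,"offset": [1,-0.3,0],"rot": [0,0,0]},{"jaw": 0,"offset": [0,0,1],"rot": [0,0,0]},{"jaw": 0,"offset": [0,0,2],"rot": [0,0,0]},{"jaw": 0,"offset": [0,0,2],"rot": [0,0,0]}])

```text
time_s: 6.3
eef_pos: [0.5846, -0.047, 0.0405]
eef_rot: [-0.0, 0.749, 0.662, 0.001]
wrist_force: [-9.0, 14.6, 30.4]
opening: 0.175
grasp_force: 68.3
```

Request:
apply_moves(moves=[{"jaw": 0,"offset": [0.7,-0.6,-1],"rot": [0,0,-0.2]},{"jaw": 0,"offset": [0.6,-0.4,0],"rot": [0,0,0]},{"jaw": 0,"offset": [0,0,1],"rot": [0,0,0]},{"jaw": 0,"offset": [0,0,2],"rot": [0,0,0]},{"jaw": 0,"offset": [0,0,2],"rot": [0,0,0]}])

```text
time_s: 6.92
eef_pos: [0.5847, -0.0466, 0.0398]
eef_rot: [0.001, 0.748, 0.664, 0.001]
wrist_force: [-22.1, 11.4, 61.8]
opening: 0.174
grasp_force: 72.8
```

Request:
apply_moves(moves=[{"jaw": 0,"offset": [0,0,-3],"rot": [0,0,0]},{"jaw": 0,"offset": [0,0,0],"rot": [0,0,0]},{"jaw": 0,"offset": [0,0,0],"rot": [0,0,0]},{"jaw": 0,"offset": [0,0,0],"rot": [0,0,0]},{"jaw": 0,"offset": [0,0,0],"rot": [0,0,0]}])

```text
time_s: 7.55
eef_pos: [0.5845, -0.0466, 0.04]
eef_rot: [0.001, 0.748, 0.664, 0.001]
wrist_force: [-7.8, 7.9, 27.8]
opening: 0.175
grasp_force: 67.9
```

```bash
python3 - <<'E'
from plan import *
import cv2
show();print(ctrl.get_obs()["torque"].round(2))
b,_=ctrl.camera("side");np.save("c2.npy",b)
cv2.imwrite("pics/c2.png",cv2.resize(b[205:280,300:400,::-1],(800,600),interpolation=2))
E
```

```text
t 7.55 pos [584.5 -46.6  40. ] phi 83.1 tilt [0.001 0.003] F [-7.8  7.9 27.8] open 0.175 gf 67.9 q6 -0.16
[ 0.79  1.56 -0.04]
```

View pics/c2.png

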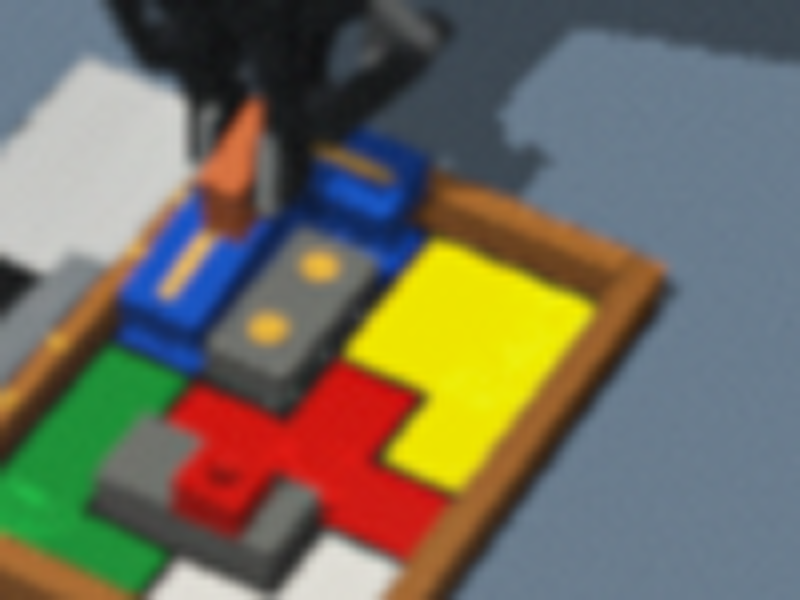

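The side crop shows the block part way in, with the leg end (380,170) still high near the -y rim. I'll lift it clear and measure the in-hand pose against the deck with the side camera.

Request:
apply_moves(moves=[{"jaw": 0,"offset": [0,0,-6],"rot": [0,0,0]},{"jaw": 0,"offset": [0,0,-8],"rot": [0,0,0]},{"jaw": 0,"offset": [0,0,0],"rot": [0,0,0]},{"jaw": 0,"offset": [0,0,0],"rot": [0,0,0]},{"jaw": 0,"offset": [0,0,0],"rot": [0,0,0]}])

```text
time_s: 8.22
eef_pos: [0.5823, -0.0469, 0.0492]
eef_rot: [-0.0, 0.748, 0.664, -0.0]
wrist_force: [0.2, 0.0, -1.5]
opening: 0.175
grasp_force: 63.7
```

```bash
cat > hand.py <<'E'
from vis import *
from plan import show,state,d2w
import sys
# in-hand pose by the side camera, against the deck as that camera sees it
DS=np.array([.5782,.0122,np.radians(-6.67)])
def inhand(name,zoff,seated=(),DS=DS):
    o,pos,ph,M=state();im=ctrl.camera("side")[0][:,:,::-1].copy();cv2.imwrite("pics/h.png",im)
    px,py=PLACE[name];x0=np.r_[d2w(px,py)]/1e3
    x0=np.r_[pos[:2]/1e3,DS[2],pos[2]/1e3-zoff]
    def polys(p):
        q=DS;o=deck(q,"side")
        for s in seated:
            sp=np.r_[world(q,np.array([PLACE[s]],float),0)[0,:2],q[2]];o+=prism(sp,P[s],.006,.024,"side",16)+prism(sp,RIB[s],.024,.054,"side",21)
        return o+prism(p,P[name],p[3],p[3]+.018,"side",26)+prism(p,RIB[name],p[3]+.018,p[3]+.048,"side",31)
    uv=proj("side",world(x0,P[name],x0[3]));b=[int(uv[:,0].min())-8,int(uv[:,1].min())-14,int(uv[:,0].max())+8,int(uv[:,1].max())+8]
    I=im[b[1]:b[3],b[0]:b[2]].reshape(-1,3).astype(float)
    ok=~((I.max(1)-I.min(1)<25)&(I.max(1)<85));ok=cv2.erode(ok.reshape(b[3]-b[1],-1).astype(np.uint8),np.ones((3,3))).ravel()
    def c(p):
        A=cv2.GaussianBlur(cover(polys(p),"side",b,40),(0,0),.5).reshape(len(I),-1);W=ok.astype(float)
        for _ in range(2):
            S=np.linalg.lstsq(A*W[:,None],I*W[:,None],rcond=None)[0];r=((A@S-I)**2).sum(1);W=ok/np.sqrt(1+r/900)
        return np.sum(ok*900*np.log1p(r/900))/ok.sum()
    st=np.array([.003,.003,.03,.003]);S=np.vstack([x0]+[x0+st*np.eye(4)[i] for i in range(4)])
    r=minimize(c,x0,method="Nelder-Mead",options=dict(initial_simplex=S,maxiter=250,xatol=1e-5,fatol=1e-3));p=r.x
    a=DS[2];e=(p[:2]-world(DS,np.array([PLACE[name]],float),0)[0,:2])*1e3
    show();print(name,"pose",(p[:2]*1e3).round(1),"z",round(p[3]*1e3,1),"yaw err",np.degrees(p[2]-a).round(2),"cost",round(r.fun,1))
    print("deck-frame error x,y:",np.round([np.cos(a)*e[0]+np.sin(a)*e[1],-np.sin(a)*e[0]+np.cos(a)*e[1]],1))
    f=np.radians(ph);print("tool shift to mend:",np.round([-(np.cos(f)*e[0]+np.sin(f)*e[1]),-(np.sin(f)*e[0]-np.cos(f)*e[1])],1))
if __name__=="__main__":inhand(sys.argv[1],float(sys.argv[2])/1e3,sys.argv[3:])
E
python3 hand.py coil 25.8
```

```text
Traceback (most recent call last):
  File "hand.py", line 29, in <module>
    if __name__=="__main__":inhand(sys.argv[1],float(sys.argv[2])/1e3,sys.argv[3:])
                            ~~~~~~^^^^^^^^^^^^^^^^^^^^^^^^^^^^^^^^^^^^^^^^^^^^^^^^^
  File "hand.py", line 24, in inhand
    r=minimize(c,x0,method="Nelder-Mead",options=dict(initial_simplex=S,maxiter=250,xatol=1e-5,fatol=1e-3));p=r.x
  File "hand.py", line 22, in c
    return np.sum(ok*900*np.log1p(r/900))/ok.sum()
                  ~~^~~~
OverflowError: Python integer 900 out of bounds for uint8
```

```bash
sed -i 's/np.ones((3,3))).ravel()/np.ones((3,3))).ravel().astype(float)/' hand.py; python3 hand.py coil 25.8
```

```text
t 8.32 pos [582.4 -46.9  49.4] phi 83.2 tilt [ 0.    -0.001] F [ 0.1  0.2 -1.1] open 0.17 gf 63.7 q6 -0.16
coil pose [584.5 -52.7] z 22.3 yaw err 5.56 cost 651.8
deck-frame error x,y: [ 1.  -3.7]
tool shift to mend: [ 3.7 -1. ]
```

```bash
cat >> hand.py <<'E'
E
python3 - <<'E'
s=open("hand.py").read()
s=s.replace("def polys(p):\n","def polys(p):\n        p=np.r_[p[:2],YAW,p[2]]\n").replace("x0=np.r_[pos[:2]/1e3,DS[2],pos[2]/1e3-zoff]","sgn=0 if name in('driver','lamp') else 90\n    YAW=np.radians(ph-sgn);YAW=DS[2]+(YAW-DS[2]+np.pi/2)%np.pi-np.pi/2\n    x0=np.r_[pos[:2]/1e3,pos[2]/1e3-zoff]")
s=s.replace("world(x0,P[name],x0[3])","world(np.r_[x0[:2],YAW],P[name],x0[2])").replace("[.003,.003,.03,.003]","[.003,.003,.003]").replace("np.eye(4)","np.eye(3)").replace("range(4)","range(3)")
s=s.replace("p=r.x\n","p=np.r_[r.x[:2],YAW,r.x[2]]\n")
open("hand.py","w").write(s)
E
python3 hand.py coil 25.8; python3 - <<'E'
import cv2,sys
sys.path.insert(0,".")
b=cv2.imread("pics/h.png")
cv2.imwrite("pics/c3.png",cv2.resize(b[205:280,300:400],(800,600),interpolation=2))
E
```

```text
t 8.38 pos [582.5 -46.9  49.4] phi 83.2 tilt [ 0.    -0.001] F [ 0.   1.3 -0.5] open 0.175 gf 63.7 q6 -0.16
coil pose [578.  -46.9] z 30.7 yaw err -0.14 cost 694.5
deck-frame error x,y: [-6.1  1.2]
tool shift to mend: [-1.2  6.1]
```

View pics/c3.png

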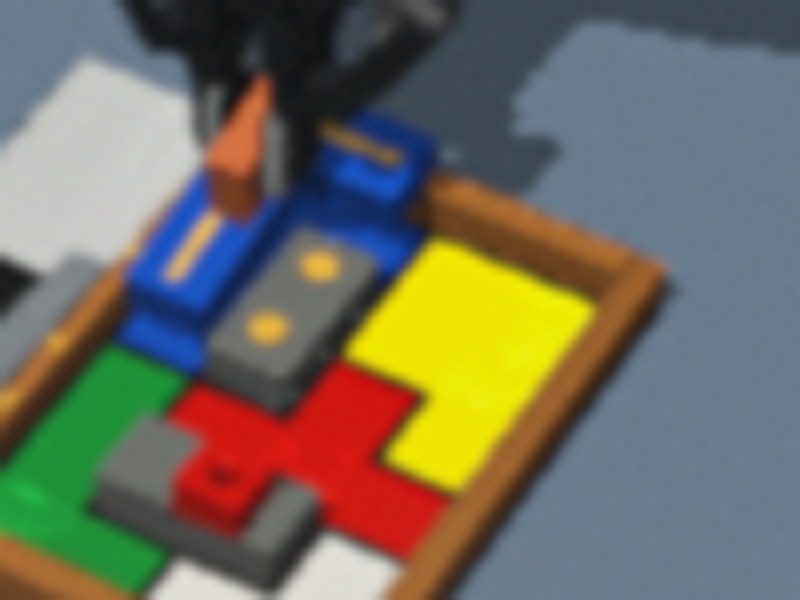

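```bash
python3 - <<'E'
s=open("hand.py").read()
s=s.replace("x0=np.r_[pos[:2]/1e3,pos[2]/1e3-zoff]","x0=np.r_[pos[:2]/1e3,pos[2]/1e3-zoff];Z=x0[2]")
s=s.replace("p=np.r_[p[:2],YAW,p[2]]","p=np.r_[p[:2],YAW,Z]").replace("[.003,.003,.003]","[.003,.003]").replace("np.eye(3)","np.eye(2)").replace("range(3)","range(2)").replace("p=np.r_[r.x[:2],YAW,r.x[2]]","p=np.r_[r.x[:2],YAW,Z]")
s=s.replace("r=minimize(c,x0,","x0=x0[:2];S=S[:3,:2];r=minimize(c,x0,").replace("S=np.vstack([x0]+[x0+","x0=x0[:2];S=np.vstack([x0]+[x0+")
open("hand.py","w").write(s)
E
python3 hand.py coil 25.8
```

```text
t 8.43 pos [582.6 -46.9  49.6] phi 83.2 tilt [ 0. -0.] F [ 0.6  0.2 -2. ] open 0.171 gf 63.7 q6 -0.16
coil pose [581.1 -52.8] z 23.6 yaw err -0.14 cost 696.1
deck-frame error x,y: [-2.3 -4.2]
tool shift to mend: [4.2 2.3]
```

```bash
python3 - <<'E'
from vis import *
from plan import *
show()
a=np.radians(-6.67);Rm=np.array([[np.cos(a),np.sin(a)],[-np.sin(a),np.cos(a)]])
for n,u,v,z in[("rib end c (0,23)",234,211,.0416),("plate (21,58)",130,272,.0416),("plate(-11,58)",203,300,.0416),("leg (-45,-10)",385,178,.0416),("leg(-45,-41)",434,150,.0416),("grey corner near (-1.5? )",275,375,.024),("grey (-32.5,-2)",285,377,.024),("grey (-1.5,-2)",213,347,.024),("rim pocket corner (-103,-103)",632,262,.024)]:
    g=ground("side",(300+u/8-.44,205+v/8-.44),z)[:2];print(n,(g*1e3).round(1),"deck",(Rm@(g*1e3-[578.2,12.2])).round(1))
E
```

```text
t 8.43 pos [582.6 -46.9  49.6] phi 83.2 tilt [ 0. -0.] F [ 0.6  0.2 -2. ] open 0.171 gf 63.7 q6 -0.16
rib end c (0,23) [585.2 -32.7] deck [ 12.2 -43.8]
plate (21,58) [604.5   8. ] deck [26.6 -1.2]
plate(-11,58) [577.8   9.5] deck [-0.1 -2.8]
leg (-45,-10) [545.8 -68.9] deck [-22.8 -84.3]
leg(-45,-41) [535.9 -88.7] deck [ -30.3 -105.1]
grey corner near (-1.5? ) [549.4  14.7] deck [-28.9  -0.9]
grey (-32.5,-2) [546.1  14.1] deck [-32.1  -1.8]
grey (-1.5,-2) [572.7  11.8] deck [-5.4 -1.1]
rim pocket corner (-103,-103) [461.7 -84.2] deck [-104.5 -109.3]
```

Request:
apply_moves(moves=[{"jaw": 0,"offset": [1.5,-0.5,3],"rot": [0,0,0]},{"jaw": 0,"offset": [0,0,3],"rot": [0,0,0]},{"jaw": 0,"offset": [0,0,3],"rot": [0,0,0]},{"jaw": 0,"offset": [0,0,2],"rot": [0,0,0]},{"jaw": 0,"offset": [0,0,0],"rot": [0,0,0]}])

```text
time_s: 9.05
eef_pos: [0.5826, -0.0451, 0.0401]
eef_rot: [-0.0, 0.748, 0.664, 0.0]
wrist_force: [-4.7, 4.0, 10.0]
opening: 0.174
grasp_force: 65.4
```

```bash
python3 -c "
from plan import *
show();print(ctrl.get_obs()['torque'].round(2))"
```

```text
t 9.05 pos [582.6 -45.1  40.1] phi 83.2 tilt [ 0. -0.] F [-4.7  4.  10. ] open 0.174 gf 65.4 q6 -0.16
[-0.01  0.92 -0.2 ]
```

```bash
cat > dep.py <<'E'
from vis import *
from plan import show
def cloud(cam):
    im,d=ctrl.camera(cam);p=params(cam);v,u=np.mgrid[:480,:640]
    n=cv2.undistortPoints(np.stack([u,v],-1).reshape(-1,1,2).astype(np.float64),p["K"],p["dist"])[:,0]
    X=np.c_[n,np.ones(len(n))]*d.reshape(-1,1);T=p["cam_to_world"];W=(X@T[:3,:3].T+T[:3,3]).reshape(480,640,3)
    W[d==0]=np.nan;return im,W
def todeck(W,D=(.5782,.0122,np.radians(-6.67))):
    a=D[2];x,y=W[...,0]-D[0],W[...,1]-D[1];return np.stack([x*np.cos(a)+y*np.sin(a),-x*np.sin(a)+y*np.cos(a),W[...,2]],-1)*1e3
E
python3 - <<'E'
from dep import *
im,W=cloud("side");D=todeck(W);show()
h=cv2.cvtColor(im,cv2.COLOR_RGB2HSV);np.savez("c4.npz",im=im,W=W)
m=(h[...,0]>105)&(h[...,0]<130)&(h[...,1]>150)&(abs(D[...,0]-10)<70)&(abs(D[...,1]+60)<70)
z=D[...,2][m];print(np.histogram(z,bins=np.arange(0,60,3)))
for zs in range(24,50,3):
    s=m&(abs(D[...,2]-zs-1.5)<1.5)
    if s.sum()>8:print(zs,s.sum(),np.percentile(D[s],[2,50,98],axis=0).round(1).tolist())
t=(abs(D[...,0])<130)&(abs(D[...,1])<130)
for nm,b in(("grey",(-30,-4,-64,-5)),("yellow floor",(-100,-40,-100,-72)),("rim",(-114,-104,-100,100)),("apron",(55,105,-105,-70)),("way floor",(74,84,30,90))):
    s=t&(D[...,0]>b[0])&(D[...,0]<b[1])&(D[...,1]>b[2])&(D[...,1]<b[3]);print(nm,s.sum(),np.nanmedian(D[...,2][s]).round(1))
E
```

```text
t 9.1 pos [582.6 -45.1  40.1] phi 83.2 tilt [0. 0.] F [-5.3  2.5 10.2] open 0.17 gf 65.4 q6 -0.16
(array([ 3, 13, 17, 16,  3,  3, 17, 36, 51, 40, 25, 20, 32, 28,  7,  0,  0,
        0,  2]), array([ 0,  3,  6,  9, 12, 15, 18, 21, 24, 27, 30, 33, 36, 39, 42, 45, 48,
       51, 54, 57]))
24 51 [[-31.4, -78.1, 24.1], [9.7, -17.4, 25.6], [30.7, -1.9, 27.0]]
27 40 [[-31.9, -79.1, 27.2], [6.5, -33.4, 28.9], [29.8, -16.3, 30.0]]
30 25 [[-31.8, -86.4, 30.1], [1.5, -53.8, 31.4], [27.0, -27.9, 32.9]]
33 20 [[-32.8, -89.1, 33.1], [-15.1, -71.0, 34.6], [2.3, -30.0, 35.9]]
36 32 [[-32.1, -98.4, 36.3], [-21.8, -76.6, 37.4], [-5.1, -67.6, 38.9]]
39 28 [[-32.6, -99.9, 39.1], [-21.1, -91.8, 40.3], [-3.7, -70.8, 42.0]]
grey 1145 205.5
yellow floor 268 8.7
rim 593 404.4
apron 143 6.1
way floor 61 6.4
```

The depth data show the block tilted about 9° in the grip: the +y end is seated at z=25, and the -y end rests on the rim at z=41. Its xy is right. I'll release it and press the high end down with the closed fingers.

Request:
apply_moves(moves=[{"jaw": 0,"offset": [1,0,0],"rot": [0,0,0]},{"jaw": 0.45,"offset": [0,0,0],"rot": [0,0,0]},{"jaw": 0.45,"offset": [0,0,0],"rot": [0,0,0]},{"jaw": 0.45,"offset": [0,0,0],"rot": [0,0,0]},{"jaw": 0.45,"offset": [0,0,-40],"rot": [0,0,0]}])

```text
time_s: 9.72
eef_pos: [0.5795, -0.0436, 0.0757]
eef_rot: [-0.003, 0.748, 0.664, -0.002]
wrist_force: [0.2, -0.2, -0.3]
opening: 0.449
grasp_force: 0.0
```

```bash
cat > chk.py <<'E'
from dep import *
import sys
HUE=dict(coil=(105,130,150),relay=(55,85,100),driver=(0,8,150),filter=(24,34,150),lamp=(0,180,-1))
def chk(name):
    im,W=cloud("side");D=todeck(W);h=cv2.cvtColor(im,cv2.COLOR_RGB2HSV).astype(int);a,b,s=HUE[name];px,py=PLACE[name]
    m=(h[...,0]>=a)&(h[...,0]<=b)
    m=m&(h[...,1]>s) if s>0 else (h[...,1]<40)&(h[...,2]>140)
    m&=(abs(D[...,0]-px)<65)&(abs(D[...,1]-py)<75)&(D[...,2]>15)&(D[...,2]<50)
    q=D[m]
    if len(q)<20:print("few",len(q));return
    A=np.c_[q[:,:2]-[px,py],np.ones(len(q))];w=np.ones(len(q))
    for _ in range(10):
        c=np.linalg.lstsq(A*w[:,None],q[:,2]*w,rcond=None)[0];r=q[:,2]-A@c;w=1/(1+(r/2)**2)
    g=abs(r)<2.5;print(name,g.sum(),len(q),"slope deg",np.degrees(c[:2]).round(1),"top z",c[2].round(1),"ext(local)",np.percentile(q[g][:,:2]-[px,py],[1,99],axis=0).round(1).tolist())
if __name__=="__main__":show();chk(sys.argv[1])
E
python3 chk.py coil
```

```text
t 9.72 pos [579.5 -43.6  75.7] phi 83.2 tilt [ 0.001 -0.008] F [ 0.2 -0.2 -0.3] open 0.449 gf 0.0 q6 -0.16
coil 149 284 slope deg [-1.8 -9.8] top z 33.2 ext(local) [[-45.1, -38.9], [18.9, 58.6]]
```

```bash
python3 - <<'E'
from plan import *
x,y=d2w(-15,-88);print(x,y);p,f=plan(x,y,76,83.2)
E
```

```text
553.0859681674299 -72.80490518877774
1 rows -> [553.1 -72.8  76. ] 83.2
   [-31.5, -27.8, 7.3, np.float64(0.0)]
```

Request:
apply_moves(moves=[{"jaw": 0,"offset": [-31.5,-27.8,7],"rot": [0,0,0]},{"jaw": 0,"offset": [0,0,0],"rot": [0,0,0]},{"jaw": 0,"offset": [0,0,0],"rot": [0,0,0]},{"jaw": 0,"offset": [0,0,24],"rot": [0,0,0]},{"jaw": 0,"offset": [0,0,10],"rot": [0,0,0]}])

```text
time_s: 10.4
eef_pos: [0.5517, -0.072, 0.0388]
eef_rot: [-0.0, 0.748, 0.664, -0.0]
wrist_force: [-25.4, 8.4, 71.8]
opening: -0.001
grasp_force: 35.9
```

Request:
apply_moves(moves=[{"jaw": 0,"offset": [0,0,3],"rot": [0,0,0]},{"jaw": 0,"offset": [0.5,0,1],"rot": [0,0,0]},{"jaw": 0,"offset": [0.5,0,1],"rot": [0,0,0]},{"jaw": 0,"offset": [0.5,0,1],"rot": [0,0,0]},{"jaw": 0,"offset": [0,0,0],"rot": [0,0,0]}])

```text
time_s: 11.02
eef_pos: [0.5513, -0.0708, 0.0317]
eef_rot: [-0.0, 0.748, 0.664, -0.0]
wrist_force: [0.4, -0.3, 0.6]
opening: 0.002
grasp_force: 0.0
```

```bash
python3 chk.py coil
```

```text
t 11.03 pos [551.3 -70.8  31.7] phi 83.2 tilt [ 0. -0.] F [ 0.4 -0.3  0.6] open 0.002 gf 0.0 q6 -0.22
coil 135 201 slope deg [ 2.9 -1. ] top z 24.6 ext(local) [[-45.1, -38.1], [17.4, 58.8]]
```

It popped in. A gentle press will confirm it's flush.

Request:
apply_moves(moves=[{"jaw": 0,"offset": [0,0,2],"rot": [0,0,0]},{"jaw": 0,"offset": [0,0,2],"rot": [0,0,0]},{"jaw": 0,"offset": [0,0,1.5],"rot": [0,0,0]},{"jaw": 0,"offset": [0,0,1],"rot": [0,0,0]},{"jaw": 0,"offset": [0,0,0],"rot": [0,0,0]}])

```text
time_s: 11.7
eef_pos: [0.5513, -0.0709, 0.0252]
eef_rot: [-0.0, 0.748, 0.664, -0.0]
wrist_force: [-0.8, 0.4, 0.8]
opening: 0.0
grasp_force: 0.0
```

Request:
apply_moves(moves=[{"jaw": 0,"offset": [0,0,-20],"rot": [0,0,0]},{"jaw": 0.5,"offset": [0,0,-60],"rot": [0,0,0]},{"jaw": 0.5,"offset": [0,0,-60],"rot": [0,0,0]},{"jaw": 0.5,"offset": [-40,0,-10],"rot": [0,0,0]},{"jaw": 0.5,"offset": [-60,0,0],"rot": [0,0,0]}])

```text
time_s: 12.32
eef_pos: [0.5408, -0.1704, 0.1778]
eef_rot: [0.002, 0.747, 0.665, 0.001]
wrist_force: [-0.1, -0.6, 0.3]
opening: 0.503
grasp_force: 0.0
```

```bash
python3 chk.py coil; python3 - <<'E'
from vis import *
# where does the seated coil sit, per side-camera fit (grip position in deck frame)
from hand import DS
im=ctrl.camera("side")[0][:,:,::-1].copy();tp=ctrl.camera("top")[0][:,:,::-1].copy()
cv2.imwrite("pics/s5.png",im);cv2.imwrite("pics/t5.png",tp)
b=[300,205,372,262]
f=lambda p,cam:deck(DS,cam)+prism(p,P["coil"],.006,.024,cam,16)+prism(p,RIB["coil"],.024,.054,cam,21)
x0=np.r_[world(DS,np.array([PLACE["coil"]],float),0)[0,:2],DS[2]]
import functools,vis
c0=vis.cost;vis.cost=lambda p,f,v:c0(p,f,v,26)
for cam,b in(("side",[300,205,372,262]),):
    r,c=fit(f,[(cam,im,b)],x0,[.003,.003,.03],150);print(cam,((r[:2]-x0[:2])*1e3).round(1),np.degrees(r[2]-x0[2]).round(2),c)
E
```

```text
t 12.32 pos [ 540.8 -170.4  177.8] phi 83.4 tilt [-0.001  0.004] F [-0.1 -0.6  0.3] open 0.503 gf 0.0 q6 -0.4
coil 139 207 slope deg [ 3.  -1.2] top z 24.5 ext(local) [[-45.8, -39.3], [18.6, 59.9]]
side [-1.2 -1.1] -0.19 595.6377704235683
```

Coil is flush. Next is the relay, after re-checking its pose.

```bash
cat > refit.py <<'E'
from vis import *
from plan import show
import sys
K=dict(relay=(361.9,-256.9,125.6),driver=(438.8,404.7,201.2),filter=(514.9,272.8,71.6),lamp=(362.7,260.7,171.3),rail=(438.4,-415.1,-19.7))
def refit(names,cams=("top","side")):
    im={c:ctrl.camera(c)[0][:,:,::-1].copy() for c in cams}
    for n in names:
        x,y,a=K[n];p0=np.r_[x/1e3,y/1e3,np.radians(a),-.02,-.58];f=rail if n=="rail" else block(n);v=[]
        out=P[n] if n!="rail" else R(-26,26,-55,55)
        for c in cams:
            uv=np.vstack([proj(c,world(p0,out,0)),proj(c,world(p0,out,.04))]);lo=np.floor(uv.min(0)).astype(int)-8;hi=np.ceil(uv.max(0)).astype(int)+8
            v.append((c,im[c],[*np.maximum(lo,0),min(hi[0],640),min(hi[1],480)]))
        for cs in [[w] for w in v]+([v] if len(v)>1 else []):
            r,c=fit(f,cs,p0,[.005,.005,.06,.05,.05],150);print(n,"+".join(w[0] for w in cs),(r[:2]*1e3).round(1),np.degrees(r[2]).round(1),r[3:].round(2),round(c,1))
if __name__=="__main__":
    cams=[a for a in sys.argv[1:] if a in("top","side")] or ["top","side"]
    show();refit([a for a in sys.argv[1:] if a in K],cams)
E
python3 refit.py relay; python3 -c "
from plan import *
p,f=plan(361.9,-256.9,100,215.6)"
```

```text
t 12.47 pos [ 539.2 -172.8  175.7] phi 83.0 tilt [-0.001  0.001] F [-0.3  0.2 -0.4] open 0.504 gf 0.0 q6 -0.4
relay top [ 357.9 -201. ] 135.2 [-0.3  -1.02] 557.5
relay side [ 361.8 -258.5] 125.2 [ 0.   -0.53] 220.7
relay top+side [ 361.8 -257.1] 125.7 [-0.01 -0.55] 920.4
15 rows -> [ 361.9 -256.9  100. ] 215.6
   [-7.0, -11.0, 5.0, np.float64(-8.8)]
   [-6.0, -12.0, 5.0, np.float64(-8.9)]
   [-3.0, -13.0, 5.0, np.float64(-8.8)]
   [-2.0, -13.0, 5.0, np.float64(-8.8)]
   [1.0, -13.0, 5.0, np.float64(-8.9)]
   [3.0, -13.0, 5.0, np.float64(-8.8)]
   [4.0, -12.0, 5.0, np.float64(-8.8)]
   [6.0, -12.0, 5.0, np.float64(-8.8)]
   [8.0, -10.0, 5.0, np.float64(-8.9)]
   [10.0, -9.0, 5.0, np.float64(-8.8)]
   [11.0, -8.0, 5.0, np.float64(-8.8)]
   [12.0, -5.0, 5.0, np.float64(-8.9)]
   [12.0, -4.0, 5.0, np.float64(-8.8)]
   [13.0, -2.0, 5.0, np.float64(-8.8)]
   [13.5, 0.0, 5.0, np.float64(-8.9)]
```

Request:
apply_moves(moves=[{"jaw": 0.5,"offset": [-7,-11,5],"rot": [0,0,-8.8]},{"jaw": 0.5,"offset": [-6,-12,5],"rot": [0,0,-8.9]},{"jaw": 0.5,"offset": [-3,-13,5],"rot": [0,0,-8.8]},{"jaw": 0.5,"offset": [-2,-13,5],"rot": [0,0,-8.8]},{"jaw": 0.5,"offset": [1,-13,5],"rot": [0,0,-8.9]}])

```text
time_s: 13.2
eef_pos: [0.4801, -0.1977, 0.1499]
eef_rot: [-0.0, 0.44, 0.898, 0.0]
wrist_force: [0.2, 0.4, 1.0]
opening: 0.499
grasp_force: 0.0
```

Request:
apply_moves(moves=[{"jaw": 0.5,"offset": [3,-13,5],"rot": [0,0,-8.8]},{"jaw": 0.5,"offset": [4,-12,5],"rot": [0,0,-8.8]},{"jaw": 0.5,"offset": [6,-12,5],"rot": [0,0,-8.8]},{"jaw": 0.5,"offset": [8,-10,5],"rot": [0,0,-8.9]},{"jaw": 0.5,"offset": [10,-9,5],"rot": [0,0,-8.8]}])

```text
time_s: 13.82
eef_pos: [0.4214, -0.2267, 0.1249]
eef_rot: [-0.0, 0.071, 0.998, 0.0]
wrist_force: [0.4, 0.8, 0.4]
opening: 0.499
grasp_force: 0.0
```

Request:
apply_moves(moves=[{"jaw": 0.5,"offset": [11,-8,5],"rot": [0,0,-8.8]},{"jaw": 0.5,"offset": [12,-5,5],"rot": [0,0,-8.9]},{"jaw": 0.5,"offset": [12,-4,5],"rot": [0,0,-8.8]},{"jaw": 0.5,"offset": [13,-2,5],"rot": [0,0,-8.8]},{"jaw": 0.5,"offset": [13,0,5],"rot": [0,0,-8.8]}])

```text
time_s: 14.45
eef_pos: [0.3629, -0.2558, 0.1]
eef_rot: [0.0, -0.309, 0.951, 0.0]
wrist_force: [-0.1, 0.4, -0.3]
opening: 0.503
grasp_force: 0.0
```

Request:
apply_moves(moves=[{"jaw": 0.5,"offset": [0,0,15],"rot": [0,0,0]},{"jaw": 0.5,"offset": [0,0,15],"rot": [0,0,0]},{"jaw": 0.5,"offset": [0,0,0],"rot": [0,0,0]},{"jaw": 0.5,"offset": [0,0,0],"rot": [0,0,0]},{"jaw": 0.5,"offset": [0,0,0],"rot": [0,0,0]}])

```text
time_s: 15.08
eef_pos: [0.3632, -0.2573, 0.0707]
eef_rot: [0.0, -0.306, 0.952, -0.0]
wrist_force: [-0.7, -0.0, -0.1]
opening: 0.503
grasp_force: 0.0
```

```bash
python3 -c "
from plan import *
show();p,f=plan(361.9,-256.9,24,215.6-360)"
```

```text
t 15.07 pos [ 363.2 -257.3   70.7] phi -144.4 tilt [-0.    -0.001] F [-0.7 -0.  -0.1] open 0.503 gf 0.0 q6 -3.08
1 rows -> [ 361.9 -256.9   24. ] -144.4
   [0.8, 1.0, 46.7, np.float64(-0.0)]
```

Request:
apply_moves(moves=[{"jaw": 0.5,"offset": [0.8,1,20],"rot": [0,0,0]},{"jaw": 0.5,"offset": [0,0,26.5],"rot": [0,0,0]},{"jaw": 0.5,"offset": [0,0,0],"rot": [0,0,0]},{"jaw": 0,"offset": [0,0,0],"rot": [0,0,0]},{"jaw": 0,"offset": [0,0,0],"rot": [0,0,0]}])

```text
time_s: 15.7
eef_pos: [0.3623, -0.2577, 0.0251]
eef_rot: [0.0, -0.306, 0.952, -0.001]
wrist_force: [1.5, -0.4, 0.9]
opening: 0.171
grasp_force: 59.6
```

Request:
apply_moves(moves=[{"jaw": 0,"offset": [0,0,0],"rot": [0,0,0]},{"jaw": 0,"offset": [0,0,0],"rot": [0,0,0]},{"jaw": 0,"offset": [0,0,0],"rot": [0,0,0]},{"jaw": 0,"offset": [0,0,-20],"rot": [0,0,0]},{"jaw": 0,"offset": [0,0,-30],"rot": [0,0,0]}])

```text
time_s: 16.32
eef_pos: [0.3607, -0.2557, 0.0736]
eef_rot: [-0.001, -0.306, 0.952, 0.001]
wrist_force: [0.6, 0.5, -2.1]
opening: 0.173
grasp_force: 59.2
```

Request:
apply_moves(moves=[{"jaw": 0,"offset": [0,0,-30],"rot": [0,0,0]},{"jaw": 0,"offset": [0,0,0],"rot": [0,0,0]},{"jaw": 0,"offset": [0,0,0],"rot": [0,0,0]},{"jaw": 0,"offset": [0,0,0],"rot": [0,0,0]},{"jaw": 0,"offset": [0,0,0],"rot": [0,0,0]}])

```text
time_s: 16.95
eef_pos: [0.361, -0.2561, 0.1028]
eef_rot: [-0.0, -0.306, 0.952, 0.001]
wrist_force: [-0.2, -0.1, -1.8]
opening: 0.175
grasp_force: 59.4
```

```bash
python3 -c "
from plan import *
from vis import PLACE
show();x,y=d2w(*PLACE['relay']);p,f=plan(x,y,65,83.2-360,n=15)"
```

```text
t 16.95 pos [ 361.  -256.1  102.8] phi -144.4 tilt [0.    0.002] F [-0.2 -0.1 -1.8] open 0.175 gf 59.4 q6 -3.08
15 rows -> [598.2  70.8  65. ] -276.8
   [-26.0, 9.0, 3.0, np.float64(8.8)]
   [-24.0, 12.0, 2.0, np.float64(8.9)]
   [-21.0, 16.0, 3.0, np.float64(8.8)]
   [-19.0, 19.0, 2.0, np.float64(8.8)]
   [-16.0, 21.0, 3.0, np.float64(8.8)]
   [-13.0, 24.0, 2.0, np.float64(8.9)]
   [-8.0, 26.0, 3.0, np.float64(8.8)]
   [-5.0, 27.0, 2.0, np.float64(8.8)]
   [0.0, 26.0, 3.0, np.float64(8.8)]
   [3.0, 27.0, 2.0, np.float64(8.9)]
   [8.0, 26.0, 3.0, np.float64(8.8)]
   [12.0, 24.0, 2.0, np.float64(8.8)]
   [15.0, 22.0, 3.0, np.float64(8.8)]
   [18.0, 20.0, 2.0, np.float64(8.9)]
   [21.7, 16.5, 2.8, np.float64(8.8)]
```

Request:
apply_moves(moves=[{"jaw": 0,"offset": [-26,9,0],"rot": [0,0,8.8]},{"jaw": 0,"offset": [-24,12,0],"rot": [0,0,8.9]},{"jaw": 0,"offset": [-21,16,0],"rot": [0,0,8.8]},{"jaw": 0,"offset": [-19,19,0],"rot": [0,0,8.8]},{"jaw": 0,"offset": [-16,21,0],"rot": [0,0,8.8]}])

```text
time_s: 17.58
eef_pos: [0.4403, -0.1473, 0.1032]
eef_rot: [-0.0, 0.077, 0.997, 0.0]
wrist_force: [1.7, 0.3, -2.1]
opening: 0.174
grasp_force: 59.3
```

Request:
apply_moves(moves=[{"jaw": 0,"offset": [-13,24,0],"rot": [0,0,8.9]},{"jaw": 0,"offset": [-8,26,0],"rot": [0,0,8.8]},{"jaw": 0,"offset": [-5,27,0],"rot": [0,0,8.8]},{"jaw": 0,"offset": [0,26,0],"rot": [0,0,8.8]},{"jaw": 0,"offset": [3,27,0],"rot": [0,0,8.9]}])

```text
time_s: 18.2
eef_pos: [0.5199, -0.0382, 0.103]
eef_rot: [-0.001, 0.446, 0.895, -0.0]
wrist_force: [0.5, -0.1, -1.5]
opening: 0.177
grasp_force: 59.3
```

Request:
apply_moves(moves=[{"jaw": 0,"offset": [8,26,0],"rot": [0,0,8.8]},{"jaw": 0,"offset": [12,24,0],"rot": [0,0,8.8]},{"jaw": 0,"offset": [15,22,0],"rot": [0,0,8.8]},{"jaw": 0,"offset": [18,20,0],"rot": [0,0,8.9]},{"jaw": 0,"offset": [21,16,0],"rot": [0,0,8.8]}])

```text
time_s: 18.82
eef_pos: [0.5983, 0.0703, 0.1028]
eef_rot: [-0.001, 0.75, 0.662, -0.001]
wrist_force: [0.2, -0.8, -1.7]
opening: 0.172
grasp_force: 59.3
```

Request:
apply_moves(moves=[{"jaw": 0,"offset": [0,0,20],"rot": [0,0,0]},{"jaw": 0,"offset": [0,0,20],"rot": [0,0,0]},{"jaw": 0,"offset": [0,0,0],"rot": [0,0,0]},{"jaw": 0,"offset": [0,0,0],"rot": [0,0,0]},{"jaw": 0,"offset": [0,0,0],"rot": [0,0,0]}])

```text
time_s: 19.45
eef_pos: [0.5988, 0.0691, 0.0646]
eef_rot: [0.001, 0.748, 0.664, 0.0]
wrist_force: [-0.1, -0.1, -0.8]
opening: 0.173
grasp_force: 59.2
```

```bash
python3 hand.py relay 25 coil; python3 chk.py relay;python3 -c "
from plan import *
from vis import PLACE
x,y=d2w(*PLACE['relay']);p,f=plan(x,y,60,83.2)"
```

```text
t 19.5 pos [598.8  69.2  64.7] phi 83.2 tilt [0.    0.002] F [ 0.   0.4 -1.7] open 0.171 gf 59.2 q6 0.04
relay pose [598.9  70.8] z 39.6 yaw err -0.15 cost 451.4
deck-frame error x,y: [1.  0.6]
tool shift to mend: [-0.6 -1. ]
t 19.5 pos [598.8  69.2  64.7] phi 83.2 tilt [0.    0.002] F [ 0.   0.4 -1.7] open 0.171 gf 59.2 q6 0.04
relay 53 90 slope deg [ 0.8 -0.9] top z 45.8 ext(local) [[-42.5, -48.1], [16.8, 43.9]]
1 rows -> [598.1  70.9  60. ] 83.2
   [1.5, -0.8, 4.6, np.float64(-0.0)]
```

Request:
apply_moves(moves=[{"jaw": 0,"offset": [0.2,-0.9,8],"rot": [0,0,0]},{"jaw": 0,"offset": [0,0,5],"rot": [0,0,0]},{"jaw": 0,"offset": [0,0,3],"rot": [0,0,0]},{"jaw": 0,"offset": [0,0,3],"rot": [0,0,0]},{"jaw": 0,"offset": [0,0,0],"rot": [0,0,0]}])

```text
time_s: 20.18
eef_pos: [0.5971, 0.0699, 0.0445]
eef_rot: [-0.0, 0.748, 0.664, -0.0]
wrist_force: [-0.1, -0.3, -1.6]
opening: 0.171
grasp_force: 59.2
```

Request:
apply_moves(moves=[{"jaw": 0,"offset": [0,0,3],"rot": [0,0,0]},{"jaw": 0,"offset": [0,0,3],"rot": [0,0,0]},{"jaw": 0,"offset": [0,0,3],"rot": [0,0,0]},{"jaw": 0,"offset": [0,0,2],"rot": [0,0,0]},{"jaw": 0,"offset": [0,0,0],"rot": [0,0,0]}])

```text
time_s: 20.8
eef_pos: [0.5971, 0.0699, 0.0335]
eef_rot: [-0.0, 0.748, 0.664, -0.0]
wrist_force: [-0.1, 0.2, -2.0]
opening: 0.174
grasp_force: 59.2
```

Request:
apply_moves(moves=[{"jaw": 0,"offset": [0,0,2],"rot": [0,0,0]},{"jaw": 0,"offset": [0,0,0],"rot": [0,0,0]},{"jaw": 0.4,"offset": [0,0,0],"rot": [0,0,0]},{"jaw": 0.4,"offset": [0,0,0],"rot": [0,0,0]},{"jaw": 0.4,"offset": [0,0,-50],"rot": [0,0,0]}])

```text
time_s: 21.42
eef_pos: [0.5937, 0.07, 0.0782]
eef_rot: [-0.003, 0.748, 0.664, -0.003]
wrist_force: [0.3, -0.1, -0.1]
opening: 0.399
grasp_force: 0.0
```

Request:
apply_moves(moves=[{"jaw": 0.5,"offset": [0,0,-60],"rot": [0,0,0]},{"jaw": 0.5,"offset": [40,-20,-20],"rot": [0,0,-10]},{"jaw": 0.5,"offset": [40,-20,0],"rot": [0,0,-10]},{"jaw": 0.5,"offset": [40,0,0],"rot": [0,0,-10]},{"jaw": 0.5,"offset": [0,0,0],"rot": [0,0,-10]}])

```text
time_s: 22.05
eef_pos: [0.5499, 0.1924, 0.1623]
eef_rot: [0.0, 0.472, 0.882, 0.0]
wrist_force: [0.8, -1.6, -1.0]
opening: 0.499
grasp_force: 0.0
```

```bash
python3 chk.py relay; python3 refit.py filter lamp driver; python3 -c "
from plan import *
p,f=plan(514.9,272.8,80,161.6)"
```

```text
t 22.05 pos [549.9 192.4 162.3] phi 123.7 tilt [0.    0.001] F [ 0.8 -1.6 -1. ] open 0.499 gf 0.0 q6 -0.46
relay 127 184 slope deg [1.5 0.5] top z 23.7 ext(local) [[-43.5, -47.4], [19.4, 41.4]]
t 22.1 pos [550.4 191.3 162.3] phi 124.1 tilt [-0.     0.001] F [ 0.2 -0.2 -0.2] open 0.497 gf 0.0 q6 -0.46
filter top [515.4 273.8] 71.4 [ 0.06 -0.66] 861.5
filter side [514.  272.1] 71.8 [ 0.01 -0.58] 346.6
filter top+side [514.9 272.8] 71.6 [ 0.02 -0.58] 1234.6
lamp top [365.8 246.8] 179.3 [ 0.03 -0.64] 287.3
lamp side [361.8 259. ] 170.6 [-0.03 -0.57] 151.3
lamp top+side [362.2 258.8] 172.0 [ 0.02 -0.69] 479.3
driver top [461.9 402.2] 182.4 [ 1.46 -4.35] 527.8
driver side [438.7 404.5] 201.0 [ 0.01 -0.64] 226.1
driver top+side [438.9 404.8] 201.2 [ 0.05 -0.66] 1243.5
4 rows -> [514.9 272.8  80. ] 161.6
   [22.0, 4.0, 21.0, np.float64(-9.6)]
   [22.0, 7.0, 20.0, np.float64(-9.7)]
   [19.0, 11.0, 21.0, np.float64(-9.6)]
   [18.0, 14.1, 20.1, np.float64(-9.6)]
```

Request:
apply_moves(moves=[{"jaw": 0.4,"offset": [22,4,21],"rot": [0,0,-9.6]},{"jaw": 0.4,"offset": [22,7,20],"rot": [0,0,-9.7]},{"jaw": 0.4,"offset": [19,11,21],"rot": [0,0,-9.6]},{"jaw": 0.4,"offset": [18,14,20],"rot": [0,0,-8.6]},{"jaw": 0.4,"offset": [0,0,0],"rot": [0,0,0]}])

```text
time_s: 22.82
eef_pos: [0.5129, 0.2724, 0.078]
eef_rot: [-0.002, 0.169, 0.986, -0.001]
wrist_force: [0.3, -0.5, -0.5]
opening: 0.403
grasp_force: 0.0
```

Request:
apply_moves(moves=[{"jaw": 0.4,"offset": [0,0,0],"rot": [0,0,0]},{"jaw": 0.4,"offset": [0,0,0],"rot": [0,0,0]},{"jaw": 0.4,"offset": [0,0,0],"rot": [0,0,0]},{"jaw": 0.4,"offset": [0,0,0],"rot": [0,0,0]},{"jaw": 0.4,"offset": [0,0,0],"rot": [0,0,0]}])

```text
time_s: 23.45
eef_pos: [0.5148, 0.2722, 0.0799]
eef_rot: [0.0, 0.168, 0.986, 0.0]
wrist_force: [0.7, 0.3, -0.1]
opening: 0.399
grasp_force: 0.0
```

```bash
python3 -c "
from plan import *
show();p,f=plan(514.9,272.8,25,161.6)"
```

```text
t 23.45 pos [514.8 272.2  79.9] phi 160.7 tilt [-0.  0.] F [ 0.7  0.3 -0.1] open 0.399 gf 0.0 q6 -0.95
1 rows -> [514.9 272.8  25. ] 161.6
   [0.1, 0.6, 54.9, np.float64(-0.9)]
```

Request:
apply_moves(moves=[{"jaw": 0.4,"offset": [0.1,0.6,25],"rot": [0,0,-0.9]},{"jaw": 0.4,"offset": [0,0,30],"rot": [0,0,0]},{"jaw": 0.4,"offset": [0,0,0],"rot": [0,0,0]},{"jaw": 0,"offset": [0,0,0],"rot": [0,0,0]},{"jaw": 0,"offset": [0,0,0],"rot": [0,0,0]}])

```text
time_s: 24.08
eef_pos: [0.5156, 0.2732, 0.0261]
eef_rot: [0.001, 0.16, 0.987, 0.0]
wrist_force: [0.1, 0.1, -3.5]
opening: 0.169
grasp_force: 61.4
```

Request:
apply_moves(moves=[{"jaw": 0,"offset": [0,0,0],"rot": [0,0,0]},{"jaw": 0,"offset": [0,0,0],"rot": [0,0,0]},{"jaw": 0,"offset": [0,0,-20],"rot": [0,0,0]},{"jaw": 0,"offset": [0,0,-30],"rot": [0,0,0]},{"jaw": 0,"offset": [0,0,-30],"rot": [0,0,0]}])

```text
time_s: 24.7
eef_pos: [0.5145, 0.2728, 0.1063]
eef_rot: [-0.0, 0.16, 0.987, -0.0]
wrist_force: [0.3, 0.2, -3.1]
opening: 0.17
grasp_force: 61.3
```

Request:
apply_moves(moves=[{"jaw": 0,"offset": [0,0,0],"rot": [0,0,0]},{"jaw": 0,"offset": [0,0,0],"rot": [0,0,0]},{"jaw": 0,"offset": [0,0,0],"rot": [0,0,0]},{"jaw": 0,"offset": [0,0,0],"rot": [0,0,0]},{"jaw": 0,"offset": [0,0,0],"rot": [0,0,0]}])

```text
time_s: 25.32
eef_pos: [0.5144, 0.2728, 0.1041]
eef_rot: [-0.001, 0.16, 0.987, -0.0]
wrist_force: [0.3, -0.5, -2.4]
opening: 0.172
grasp_force: 61.6
```

```bash
python3 -c "
from plan import *
from vis import PLACE
show();x,y=d2w(*PLACE['filter']);p,f=plan(x,y,105,83.2)"
```

```text
t 25.32 pos [514.4 272.8 104.1] phi 161.6 tilt [ 0.001 -0.001] F [ 0.3 -0.5 -2.4] open 0.172 gf 61.6 q6 -0.97
10 rows -> [500.  -36.8 105. ] 83.2
   [-8.0, -30.0, 0.0, np.float64(7.8)]
   [-13.0, -28.0, 0.0, np.float64(7.9)]
   [-16.0, -27.0, 0.0, np.float64(7.8)]
   [-20.0, -24.0, 0.0, np.float64(7.9)]
   [-22.0, -21.0, 0.0, np.float64(7.8)]
   [-26.0, -18.0, -1.0, np.float64(7.8)]
   [-27.0, -14.0, 0.0, np.float64(7.9)]
   [-29.0, -10.0, 0.0, np.float64(7.8)]
   [-31.0, -6.0, 0.0, np.float64(7.9)]
   [-30.6, -2.3, 0.1, np.float64(7.8)]
```

Request:
apply_moves(moves=[{"jaw": 0,"offset": [-8,-30,0],"rot": [0,0,7.8]},{"jaw": 0,"offset": [-13,-28,0],"rot": [0,0,7.9]},{"jaw": 0,"offset": [-16,-27,0],"rot": [0,0,7.8]},{"jaw": 0,"offset": [-20,-24,0],"rot": [0,0,7.9]},{"jaw": 0,"offset": [-22,-21,0],"rot": [0,0,7.8]}])

```text
time_s: 25.95
eef_pos: [0.5072, 0.1171, 0.1047]
eef_rot: [0.0, 0.484, 0.875, 0.0]
wrist_force: [0.2, -0.4, -3.1]
opening: 0.173
grasp_force: 61.5
```

Request:
apply_moves(moves=[{"jaw": 0,"offset": [-26,-18,0],"rot": [0,0,7.8]},{"jaw": 0,"offset": [-27,-14,0],"rot": [0,0,7.9]},{"jaw": 0,"offset": [-29,-10,0],"rot": [0,0,7.8]},{"jaw": 0,"offset": [-31,-6,0],"rot": [0,0,7.9]},{"jaw": 0,"offset": [-30.6,-2.3,0],"rot": [0,0,7.8]}])

```text
time_s: 26.58
eef_pos: [0.5003, -0.0377, 0.1048]
eef_rot: [0.0, 0.749, 0.662, 0.0]
wrist_force: [-0.1, -0.0, -2.5]
opening: 0.171
grasp_force: 61.5
```

Request:
apply_moves(moves=[{"jaw": 0,"offset": [0,0,20],"rot": [0,0,0]},{"jaw": 0,"offset": [0,0,20],"rot": [0,0,0]},{"jaw": 0,"offset": [0,0,0],"rot": [0,0,0]},{"jaw": 0,"offset": [0,0,0],"rot": [0,0,0]},{"jaw": 0,"offset": [0,0,0],"rot": [0,0,0]}])

```text
time_s: 27.2
eef_pos: [0.5012, -0.0368, 0.0658]
eef_rot: [0.001, 0.748, 0.664, 0.0]
wrist_force: [-1.1, -0.4, -2.4]
opening: 0.173
grasp_force: 61.4
```

```bash
python3 hand.py filter 26 coil relay;python3 -c "
from plan import *
from vis import PLACE
x,y=d2w(*PLACE['filter']);p,f=plan(x,y,60,83.2)"
```

```text
t 27.25 pos [501.1 -36.8  65.7] phi 83.2 tilt [-0.     0.002] F [-0.3  0.8 -2.3] open 0.176 gf 61.4 q6 -0.19
filter pose [502.  -35.2] z 39.8 yaw err -0.12 cost 408.4
deck-frame error x,y: [1.8 2.6]
tool shift to mend: [-2.6 -1.8]
1 rows -> [500.  -36.7  60. ] 83.2
   [-0.1, -1.1, 5.7, np.float64(0.0)]
```

Request:
apply_moves(moves=[{"jaw": 0,"offset": [-1.2,-1.4,8],"rot": [0,0,0]},{"jaw": 0,"offset": [0,0,5],"rot": [0,0,0]},{"jaw": 0,"offset": [0,0,3],"rot": [0,0,0]},{"jaw": 0,"offset": [0,0,2],"rot": [0,0,0]},{"jaw": 0,"offset": [0,0,2],"rot": [0,0,0]}])

```text
time_s: 27.88
eef_pos: [0.4989, -0.0377, 0.0447]
eef_rot: [0.0, 0.748, 0.664, 0.0]
wrist_force: [-0.6, -0.9, -2.8]
opening: 0.17
grasp_force: 61.5
```

Request:
apply_moves(moves=[{"jaw": 0,"offset": [0,0,3],"rot": [0,0,0]},{"jaw": 0,"offset": [0,0,3],"rot": [0,0,0]},{"jaw": 0,"offset": [0,0,3],"rot": [0,0,0]},{"jaw": 0,"offset": [0,0,2],"rot": [0,0,0]},{"jaw": 0,"offset": [0,0,0],"rot": [0,0,0]}])

```text
time_s: 28.5
eef_pos: [0.4987, -0.0376, 0.0336]
eef_rot: [-0.0, 0.748, 0.664, -0.0]
wrist_force: [-1.0, 0.9, -2.4]
opening: 0.172
grasp_force: 61.5
```

Request:
apply_moves(moves=[{"jaw": 0,"offset": [0,0,1.5],"rot": [0,0,0]},{"jaw": 0,"offset": [0,0,0],"rot": [0,0,0]},{"jaw": 0.4,"offset": [0,0,0],"rot": [0,0,0]},{"jaw": 0.4,"offset": [0,0,0],"rot": [0,0,0]},{"jaw": 0.4,"offset": [0,0,-50],"rot": [0,0,0]}])

```text
time_s: 29.12
eef_pos: [0.4957, -0.0368, 0.0795]
eef_rot: [-0.004, 0.748, 0.664, -0.002]
wrist_force: [0.1, -0.2, 0.8]
opening: 0.4
grasp_force: 0.0
```

Request:
apply_moves(moves=[{"jaw": 0.4,"offset": [0,0,-40],"rot": [0,0,-10]},{"jaw": 0.4,"offset": [50,-20,0],"rot": [0,0,-10]},{"jaw": 0.4,"offset": [50,-20,0],"rot": [0,0,-10]},{"jaw": 0.4,"offset": [50,0,0],"rot": [0,0,-10]},{"jaw": 0.4,"offset": [0,0,0],"rot": [0,0,-10]}])

```text
time_s: 29.75
eef_pos: [0.4238, 0.1038, 0.1224]
eef_rot: [-0.0, 0.393, 0.92, 0.0]
wrist_force: [-0.2, 0.5, -0.3]
opening: 0.398
grasp_force: 0.0
```

```bash
python3 chk.py filter; python3 refit.py lamp;python3 -c "
from plan import *
p,f=plan(362.7,260.7,80,171.3)"
```

```text
t 29.75 pos [423.8 103.8 122.4] phi 133.8 tilt [0.001 0.   ] F [-0.2  0.5 -0.3] open 0.398 gf 0.0 q6 -0.8
filter 58 93 slope deg [-1.2 -1.9] top z 24.2 ext(local) [[-23.7, -37.1], [35.0, 59.9]]
t 29.8 pos [424.8 102.7 122.6] phi 134.1 tilt [-0.     0.001] F [ 0.2 -0.8  0.7] open 0.396 gf 0.0 q6 -0.81
lamp top [362.9 260.7] 170.8 [ 0.01 -0.57] 594.9
lamp side [361.7 258.8] 170.3 [-0.04 -0.57] 146.9
lamp top+side [362.8 260.5] 171.0 [ 0.02 -0.6 ] 759.3
4 rows -> [362.7 260.7  80. ] 171.3
   [40.0, 16.0, 11.0, np.float64(-9.6)]
   [37.0, 22.0, 10.0, np.float64(-9.5)]
   [32.0, 28.0, 11.0, np.float64(-9.6)]
   [27.6, 32.5, 10.7, np.float64(-9.5)]
```

Request:
apply_moves(moves=[{"jaw": 0.4,"offset": [40,16,11],"rot": [0,0,-9.5]},{"jaw": 0.4,"offset": [37,22,10],"rot": [0,0,-9.5]},{"jaw": 0.4,"offset": [32,28,11],"rot": [0,0,-9.5]},{"jaw": 0.4,"offset": [27.6,32.5,10],"rot": [0,0,-9.5]},{"jaw": 0.4,"offset": [0,0,0],"rot": [0,0,0]}])

```text
time_s: 30.52
eef_pos: [0.3613, 0.2616, 0.0796]
eef_rot: [-0.001, 0.077, 0.997, -0.0]
wrist_force: [0.1, -0.4, -1.1]
opening: 0.4
grasp_force: 0.0
```

Request:
apply_moves(moves=[{"jaw": 0.4,"offset": [0,0,0],"rot": [0,0,0]},{"jaw": 0.4,"offset": [0,0,0],"rot": [0,0,0]},{"jaw": 0.4,"offset": [0,0,0],"rot": [0,0,0]},{"jaw": 0.4,"offset": [0,0,0],"rot": [0,0,0]},{"jaw": 0.4,"offset": [0,0,0],"rot": [0,0,0]}])

```text
time_s: 31.15
eef_pos: [0.3626, 0.2602, 0.0804]
eef_rot: [0.0, 0.077, 0.997, 0.0]
wrist_force: [0.5, -0.3, -0.8]
opening: 0.396
grasp_force: 0.0
```

```bash
python3 -c "
from plan import *
show();p,f=plan(362.7,260.5,25,171.1)"
```

```text
t 31.15 pos [362.6 260.2  80.4] phi 171.2 tilt [-0.  0.] F [ 0.5 -0.3 -0.8] open 0.396 gf 0.0 q6 -1.06
1 rows -> [362.7 260.5  25. ] 171.1
   [0.0, 0.3, 55.4, np.float64(0.1)]
```

Request:
apply_moves(moves=[{"jaw": 0.4,"offset": [0,0.3,25],"rot": [0,0,0]},{"jaw": 0.4,"offset": [0,0,30],"rot": [0,0,0]},{"jaw": 0.4,"offset": [0,0,0],"rot": [0,0,0]},{"jaw": 0,"offset": [0,0,0],"rot": [0,0,0]},{"jaw": 0,"offset": [0,0,0],"rot": [0,0,0]}])

```text
time_s: 31.78
eef_pos: [0.3634, 0.2611, 0.0264]
eef_rot: [0.001, 0.077, 0.997, 0.0]
wrist_force: [-0.2, 0.1, -0.9]
opening: 0.171
grasp_force: 59.7
```

Request:
apply_moves(moves=[{"jaw": 0,"offset": [0,0,0],"rot": [0,0,0]},{"jaw": 0,"offset": [0,0,0],"rot": [0,0,0]},{"jaw": 0,"offset": [0,0,-20],"rot": [0,0,0]},{"jaw": 0,"offset": [0,0,-30],"rot": [0,0,0]},{"jaw": 0,"offset": [0,0,-30],"rot": [0,0,0]}])

```text
time_s: 32.4
eef_pos: [0.362, 0.2605, 0.1059]
eef_rot: [-0.0, 0.077, 0.997, -0.0]
wrist_force: [-0.2, 0.3, -1.5]
opening: 0.17
grasp_force: 59.8
```

Request:
apply_moves(moves=[{"jaw": 0,"offset": [0,0,0],"rot": [0,0,0]},{"jaw": 0,"offset": [0,0,0],"rot": [0,0,0]},{"jaw": 0,"offset": [0,0,0],"rot": [0,0,0]},{"jaw": 0,"offset": [0,0,0],"rot": [0,0,0]},{"jaw": 0,"offset": [0,0,0],"rot": [0,0,0]}])

```text
time_s: 33.02
eef_pos: [0.3622, 0.2606, 0.1048]
eef_rot: [-0.0, 0.077, 0.997, -0.0]
wrist_force: [0.7, 0.1, -0.9]
opening: 0.17
grasp_force: 59.9
```

```bash
python3 -c "
from plan import *
from vis import PLACE
show();x,y=d2w(*PLACE['lamp']);p,f=plan(x,y,105,-6.8,n=20)"
```

```text
t 33.02 pos [362.2 260.6 104.8] phi 171.2 tilt [ 0.001 -0.   ] F [ 0.7  0.1 -0.9] open 0.17 gf 59.9 q6 -1.06
20 rows -> [510.4 105.2 105. ] -6.8
   [-9.0, -7.0, 0.0, np.float64(8.9)]
   [-9.0, -5.0, 0.0, np.float64(8.9)]
   [-10.0, -3.0, 0.0, np.float64(8.9)]
   [-11.0, -2.0, 0.0, np.float64(8.9)]
   [-10.0, -1.0, 0.0, np.float64(8.9)]
   [-11.0, 1.0, 0.0, np.float64(8.9)]
   [-10.0, 3.0, 0.0, np.float64(8.9)]
   [-10.0, 5.0, 0.0, np.float64(8.9)]
   [-9.0, 6.0, 0.0, np.float64(8.9)]
   [-8.0, 7.0, 0.0, np.float64(8.9)]
   [-6.0, 8.0, 0.0, np.float64(8.9)]
   [-6.0, 10.0, 0.0, np.float64(8.9)]
   [-4.0, 10.0, 0.0, np.float64(8.9)]
   [-2.0, 10.0, 0.0, np.float64(8.9)]
   [0.0, 11.0, 0.0, np.float64(8.9)]
   [1.0, 11.0, 0.0, np.float64(8.9)]
   [3.0, 10.0, 0.0, np.float64(8.9)]
   [4.0, 10.0, 0.0, np.float64(8.9)]
   [6.0, 9.0, 0.0, np.float64(8.9)]
   [6.8, 8.2, -0.2, np.float64(8.9)]
```

Request:
apply_moves(moves=[{"jaw": 0,"offset": [-9,-7,0],"rot": [0,0,8.9]},{"jaw": 0,"offset": [-9,-5,0],"rot": [0,0,8.9]},{"jaw": 0,"offset": [-10,-3,0],"rot": [0,0,8.9]},{"jaw": 0,"offset": [-11,-2,0],"rot": [0,0,8.9]},{"jaw": 0,"offset": [-10,-1,0],"rot": [0,0,8.9]}])

```text
time_s: 33.65
eef_pos: [0.3994, 0.2218, 0.1051]
eef_rot: [-0.0, 0.451, 0.893, -0.0]
wrist_force: [-0.5, 0.2, -1.1]
opening: 0.175
grasp_force: 59.8
```

Request:
apply_moves(moves=[{"jaw": 0,"offset": [-11,1,0],"rot": [0,0,8.9]},{"jaw": 0,"offset": [-10,3,0],"rot": [0,0,8.9]},{"jaw": 0,"offset": [-10,5,0],"rot": [0,0,8.9]},{"jaw": 0,"offset": [-9,6,0],"rot": [0,0,8.9]},{"jaw": 0,"offset": [-8,7,0],"rot": [0,0,8.9]}])

```text
time_s: 34.28
eef_pos: [0.4367, 0.1826, 0.1051]
eef_rot: [-0.0, 0.755, 0.655, -0.0]
wrist_force: [0.8, 0.3, -1.2]
opening: 0.173
grasp_force: 59.8
```

Request:
apply_moves(moves=[{"jaw": 0,"offset": [-6,8,0],"rot": [0,0,8.9]},{"jaw": 0,"offset": [-6,10,0],"rot": [0,0,8.9]},{"jaw": 0,"offset": [-4,10,0],"rot": [0,0,8.9]},{"jaw": 0,"offset": [-2,10,0],"rot": [0,0,8.9]},{"jaw": 0,"offset": [0,11,0],"rot": [0,0,8.9]}])

```text
time_s: 34.9
eef_pos: [0.4739, 0.1442, 0.105]
eef_rot: [-0.0, 0.947, 0.321, -0.0]
wrist_force: [-0.1, -0.1, -1.5]
opening: 0.171
grasp_force: 59.8
```

Request:
apply_moves(moves=[{"jaw": 0,"offset": [1,11,0],"rot": [0,0,8.9]},{"jaw": 0,"offset": [3,10,0],"rot": [0,0,8.9]},{"jaw": 0,"offset": [4,10,0],"rot": [0,0,8.9]},{"jaw": 0,"offset": [6,9,0],"rot": [0,0,8.9]},{"jaw": 0,"offset": [6,9,0],"rot": [0,0,8.9]}])

```text
time_s: 35.52
eef_pos: [0.5101, 0.1042, 0.105]
eef_rot: [-0.0, 0.998, -0.062, -0.0]
wrist_force: [-0.2, 0.4, -1.4]
opening: 0.171
grasp_force: 59.8
```

Request:
apply_moves(moves=[{"jaw": 0,"offset": [0,0,20],"rot": [0,0,0]},{"jaw": 0,"offset": [0,0,20],"rot": [0,0,0]},{"jaw": 0,"offset": [0,0,0],"rot": [0,0,0]},{"jaw": 0,"offset": [0,0,0],"rot": [0,0,0]},{"jaw": 0,"offset": [0,0,0],"rot": [0,0,0]}])

```text
time_s: 36.15
eef_pos: [0.5107, 0.1045, 0.0663]
eef_rot: [-0.0, 0.998, -0.059, 0.001]
wrist_force: [-0.5, -0.9, -0.5]
opening: 0.177
grasp_force: 59.8
```

```bash
sed -i 's/^DECK=.*/DECK=(577.3,11.9,-6.8)/' plan.py; python3 hand.py lamp 26 coil relay filter;python3 -c "
from plan import *
from vis import PLACE
x,y=d2w(*PLACE['lamp']);p,f=plan(x,y,60,-6.8)"
```

```text
t 36.2 pos [510.6 104.5  66.2] phi -6.8 tilt [ 0.002 -0.   ] F [ 0.2 -0.2 -1.3] open 0.173 gf 59.8 q6 1.66
lamp pose [512.9 104.9] z 40.3 yaw err -0.13 cost 719.8
deck-frame error x,y: [2.8 0.8]
tool shift to mend: [-2.8  0.8]
1 rows -> [509.3 104.3  60. ] -6.8
   [-1.3, 0.4, 6.2, np.float64(-0.0)]
```

Request:
apply_moves(moves=[{"jaw": 0,"offset": [-1.8,0.5,8],"rot": [0,0,0]},{"jaw": 0,"offset": [0,0,5],"rot": [0,0,0]},{"jaw": 0,"offset": [0,0,3],"rot": [0,0,0]},{"jaw": 0,"offset": [0,0,2],"rot": [0,0,0]},{"jaw": 0,"offset": [0,0,2],"rot": [0,0,0]}])

```text
time_s: 36.83
eef_pos: [0.5082, 0.1042, 0.0452]
eef_rot: [0.0, 0.998, -0.059, 0.0]
wrist_force: [0.1, -0.4, -1.7]
opening: 0.173
grasp_force: 59.8
```

Request:
apply_moves(moves=[{"jaw": 0,"offset": [0,0,3],"rot": [0,0,0]},{"jaw": 0,"offset": [0,0,3],"rot": [0,0,0]},{"jaw": 0,"offset": [0,0,3],"rot": [0,0,0]},{"jaw": 0,"offset": [0,0,2],"rot": [0,0,0]},{"jaw": 0,"offset": [0,0,0],"rot": [0,0,0]}])

```text
time_s: 37.45
eef_pos: [0.5079, 0.1042, 0.0341]
eef_rot: [0.0, 0.998, -0.059, -0.0]
wrist_force: [-0.3, -0.6, -1.6]
opening: 0.174
grasp_force: 59.8
```

Request:
apply_moves(moves=[{"jaw": 0,"offset": [0,0,1.5],"rot": [0,0,0]},{"jaw": 0,"offset": [0,0,0],"rot": [0,0,0]},{"jaw": 0.35,"offset": [0,0,0],"rot": [0,0,0]},{"jaw": 0.35,"offset": [0,0,0],"rot": [0,0,0]},{"jaw": 0.35,"offset": [0,0,-50],"rot": [0,0,0]}])

```text
time_s: 38.08
eef_pos: [0.5045, 0.1042, 0.0798]
eef_rot: [0.0, 0.998, -0.059, -0.004]
wrist_force: [0.2, 0.3, 0.2]
opening: 0.355
grasp_force: 0.0
```

Request:
apply_moves(moves=[{"jaw": 0.4,"offset": [0,0,-40],"rot": [0,0,-7]},{"jaw": 0.4,"offset": [0,-60,0],"rot": [0,0,-7]},{"jaw": 0.4,"offset": [0,-60,0],"rot": [0,0,-7]},{"jaw": 0.4,"offset": [0,0,0],"rot": [0,0,-7]},{"jaw": 0.4,"offset": [0,0,0],"rot": [0,0,0]}])

```text
time_s: 38.7
eef_pos: [0.5001, 0.2244, 0.1228]
eef_rot: [0.0, 0.983, 0.184, 0.0]
wrist_force: [-0.4, -0.3, -0.3]
opening: 0.398
grasp_force: 0.0
```

```bash
python3 chk.py lamp; python3 refit.py driver;python3 -c "
from plan import *
p,f=plan(438.8,404.7,80,21.2)"
```

```text
t 38.7 pos [500.1 224.4 122.8] phi 21.2 tilt [0. 0.] F [-0.4 -0.3 -0.3] open 0.398 gf 0.0 q6 1.41
lamp 25 31 slope deg [-2.9  4.4] top z 23.9 ext(local) [[-2.3, 6.6], [16.2, 18.7]]
t 38.75 pos [500.3 223.8 122.8] phi 21.1 tilt [0. 0.] F [ 0.  -0.5 -0.1] open 0.399 gf 0.0 q6 1.41
driver top [424.3 400.8] 182.8 [ 0.32 -0.57] 638.8
driver side [438.7 404.5] 201.0 [-0.   -0.65] 223.7
driver top+side [438.8 404.2] 199.7 [ 0.04 -0.6 ] 979.7
4 rows -> [438.8 404.7  80. ] 21.2
   [2.0, -48.0, 11.0, np.float64(-0.0)]
   [2.0, -48.0, 10.0, np.float64(-0.1)]
   [2.0, -48.0, 11.0, np.float64(-0.0)]
   [1.7, -47.6, 10.8, np.float64(-0.1)]
```

Request:
apply_moves(moves=[{"jaw": 0.4,"offset": [2,-48,11],"rot": [0,0,0]},{"jaw": 0.4,"offset": [2,-48,10],"rot": [0,0,0]},{"jaw": 0.4,"offset": [2,-48,11],"rot": [0,0,0]},{"jaw": 0.4,"offset": [1.7,-47.6,10],"rot": [0,0,0]},{"jaw": 0.4,"offset": [0,0,0],"rot": [0,0,0]}])

```text
time_s: 39.48
eef_pos: [0.4368, 0.4066, 0.0798]
eef_rot: [0.0, 0.983, 0.184, -0.001]
wrist_force: [-0.5, -0.6, 0.3]
opening: 0.395
grasp_force: 0.0
```

Request:
apply_moves(moves=[{"jaw": 0.4,"offset": [0,0,0],"rot": [0,0,0]},{"jaw": 0.4,"offset": [0,0,0],"rot": [0,0,0]},{"jaw": 0.4,"offset": [0,0,0],"rot": [0,0,0]},{"jaw": 0.4,"offset": [0,0,0],"rot": [0,0,0]},{"jaw": 0.4,"offset": [0,0,0],"rot": [0,0,0]}])

```text
time_s: 40.1
eef_pos: [0.4384, 0.4049, 0.0809]
eef_rot: [-0.0, 0.983, 0.184, 0.0]
wrist_force: [0.2, 0.2, -0.7]
opening: 0.402
grasp_force: 0.0
```

```bash
python3 -c "
from plan import *
show();p,f=plan(438.8,404.8,25,21.2)"
```

```text
t 40.1 pos [438.4 404.9  80.9] phi 21.2 tilt [ 0. -0.] F [ 0.2  0.2 -0.7] open 0.402 gf 0.0 q6 1.75
1 rows -> [438.8 404.8  25. ] 21.2
   [0.3, 0.3, 55.9, np.float64(-0.0)]
```

Request:
apply_moves(moves=[{"jaw": 0.4,"offset": [0.3,0.3,26],"rot": [0,0,0]},{"jaw": 0.4,"offset": [0,0,30],"rot": [0,0,0]},{"jaw": 0.4,"offset": [0,0,0],"rot": [0,0,0]},{"jaw": 0,"offset": [0,0,0],"rot": [0,0,0]},{"jaw": 0,"offset": [0,0,0],"rot": [0,0,0]}])

```text
time_s: 40.72
eef_pos: [0.4394, 0.4055, 0.0261]
eef_rot: [-0.0, 0.983, 0.184, 0.001]
wrist_force: [0.4, 0.0, -2.6]
opening: 0.175
grasp_force: 61.4
```

Request:
apply_moves(moves=[{"jaw": 0,"offset": [0,0,0],"rot": [0,0,0]},{"jaw": 0,"offset": [0,0,0],"rot": [0,0,0]},{"jaw": 0,"offset": [0,0,-20],"rot": [0,0,0]},{"jaw": 0,"offset": [0,0,-30],"rot": [0,0,0]},{"jaw": 0,"offset": [0,0,-30],"rot": [0,0,0]}])

```text
time_s: 41.35
eef_pos: [0.4384, 0.4048, 0.1064]
eef_rot: [0.0, 0.983, 0.184, -0.0]
wrist_force: [1.1, 0.3, -1.9]
opening: 0.173
grasp_force: 61.4
```

Request:
apply_moves(moves=[{"jaw": 0,"offset": [0,0,0],"rot": [0,0,0]},{"jaw": 0,"offset": [0,0,0],"rot": [0,0,0]},{"jaw": 0,"offset": [0,0,0],"rot": [0,0,0]},{"jaw": 0,"offset": [0,0,0],"rot": [0,0,0]},{"jaw": 0,"offset": [0,0,0],"rot": [0,0,0]}])

```text
time_s: 41.98
eef_pos: [0.4383, 0.4048, 0.1041]
eef_rot: [0.0, 0.983, 0.184, -0.001]
wrist_force: [-0.1, -0.4, -1.5]
opening: 0.173
grasp_force: 61.4
```

```bash
python3 -c "
from plan import *
from vis import PLACE
show();x,y=d2w(*PLACE['driver']);p,f=plan(x,y,105,173.2,n=15)"
```

```text
t 41.98 pos [438.3 404.8 104.1] phi 21.2 tilt [-0.001  0.   ] F [-0.1 -0.4 -1.5] open 0.173 gf 61.4 q6 1.75
15 rows -> [527.6  27.5 105. ] 173.2
   [-4.0, 26.0, 0.0, np.float64(-10.1)]
   [-7.0, 24.0, 0.0, np.float64(-10.2)]
   [-13.0, 23.0, 0.0, np.float64(-10.1)]
   [-16.0, 20.0, 0.0, np.float64(-10.1)]
   [-19.0, 18.0, 0.0, np.float64(-10.2)]
   [-22.0, 13.0, 0.0, np.float64(-10.1)]
   [-24.0, 9.0, 0.0, np.float64(-10.1)]
   [-26.0, 5.0, 0.0, np.float64(-10.2)]
   [-25.0, 1.0, -1.0, np.float64(-10.1)]
   [-26.0, -4.0, 0.0, np.float64(-10.1)]
   [-24.0, -9.0, 0.0, np.float64(-10.2)]
   [-23.0, -13.0, 0.0, np.float64(-10.1)]
   [-20.0, -16.0, 0.0, np.float64(-10.1)]
   [-17.0, -20.0, 0.0, np.float64(-10.2)]
   [-12.8, -21.9, 0.1, np.float64(-10.1)]
```

Request:
apply_moves(moves=[{"jaw": 0,"offset": [-4,26,0],"rot": [0,0,-10.1]},{"jaw": 0,"offset": [-7,24,0],"rot": [0,0,-10.2]},{"jaw": 0,"offset": [-13,23,0],"rot": [0,0,-10.1]},{"jaw": 0,"offset": [-16,20,0],"rot": [0,0,-10.1]},{"jaw": 0,"offset": [-19,18,0],"rot": [0,0,-10.2]}])

```text
time_s: 42.6
eef_pos: [0.4689, 0.2783, 0.1047]
eef_rot: [-0.0, 0.808, 0.589, -0.0]
wrist_force: [0.2, -0.4, -2.7]
opening: 0.172
grasp_force: 61.4
```

Request:
apply_moves(moves=[{"jaw": 0,"offset": [-22,13,0],"rot": [0,0,-10.1]},{"jaw": 0,"offset": [-24,9,0],"rot": [0,0,-10.1]},{"jaw": 0,"offset": [-26,5,0],"rot": [0,0,-10.2]},{"jaw": 0,"offset": [-25,1,0],"rot": [0,0,-10.1]},{"jaw": 0,"offset": [-26,-4,0],"rot": [0,0,-10.1]}])

```text
time_s: 43.22
eef_pos: [0.4985, 0.1528, 0.1047]
eef_rot: [-0.0, 0.478, 0.878, 0.0]
wrist_force: [0.2, 0.2, -2.0]
opening: 0.172
grasp_force: 61.4
```

Request:
apply_moves(moves=[{"jaw": 0,"offset": [-24,-9,0],"rot": [0,0,-10.2]},{"jaw": 0,"offset": [-23,-13,0],"rot": [0,0,-10.1]},{"jaw": 0,"offset": [-20,-16,0],"rot": [0,0,-10.1]},{"jaw": 0,"offset": [-17,-20,0],"rot": [0,0,-10.2]},{"jaw": 0,"offset": [-12.8,-22,0],"rot": [0,0,-10.1]}])

```text
time_s: 43.85
eef_pos: [0.528, 0.0267, 0.1047]
eef_rot: [0.0, 0.056, 0.998, 0.0]
wrist_force: [0.3, 0.3, -1.4]
opening: 0.173
grasp_force: 61.4
```

Request:
apply_moves(moves=[{"jaw": 0,"offset": [0,0,15],"rot": [0,0,0]},{"jaw": 0,"offset": [0,0,15],"rot": [0,0,0]},{"jaw": 0,"offset": [0,0,0],"rot": [0,0,0]},{"jaw": 0,"offset": [0,0,0],"rot": [0,0,0]},{"jaw": 0,"offset": [0,0,0],"rot": [0,0,0]}])

```text
time_s: 44.48
eef_pos: [0.5282, 0.028, 0.0753]
eef_rot: [0.0, 0.059, 0.998, -0.0]
wrist_force: [-0.0, -0.4, -1.1]
opening: 0.173
grasp_force: 61.4
```

```bash
python3 hand.py driver 26 coil relay filter lamp;python3 -c "
from plan import *
from vis import PLACE
x,y=d2w(*PLACE['driver']);p,f=plan(x,y,60,173.2)"; python3 refit.py rail top side
```

```text
t 44.52 pos [528.3  27.9  75.3] phi 173.2 tilt [-0.001 -0.   ] F [ 0.3 -0.4 -1.8] open 0.169 gf 61.4 q6 -1.62
driver pose [531.3  28.7] z 49.3 yaw err -0.12 cost 902.7
deck-frame error x,y: [2.7 1.3]
tool shift to mend: [ 2.7 -1.3]
1 rows -> [527.5  27.5  60. ] 173.2
   [0.7, -0.4, 15.3, np.float64(0.0)]
t 44.52 pos [528.3  27.9  75.3] phi 173.2 tilt [-0.001 -0.   ] F [ 0.3 -0.4 -1.8] open 0.169 gf 61.4 q6 -1.62
rail top [ 437.8 -414.8] -20.2 [-0.09 -0.54] 329.9
rail side [ 439.7 -417.8] -17.9 [ 0.02 -0.62] 548.9
rail top+side [ 438.4 -415. ] -19.8 [-0.01 -0.57] 897.3
```

Request:
apply_moves(moves=[{"jaw": 0,"offset": [1.4,-0.7,14],"rot": [0,0,0]},{"jaw": 0,"offset": [0,0,8],"rot": [0,0,0]},{"jaw": 0,"offset": [0,0,4],"rot": [0,0,0]},{"jaw": 0,"offset": [0,0,3],"rot": [0,0,0]},{"jaw": 0,"offset": [0,0,2],"rot": [0,0,0]}])

```text
time_s: 45.25
eef_pos: [0.5264, 0.027, 0.0436]
eef_rot: [-0.0, 0.059, 0.998, 0.0]
wrist_force: [0.0, -0.1, -1.2]
opening: 0.176
grasp_force: 61.4
```

Request:
apply_moves(moves=[{"jaw": 0,"offset": [0,0,3],"rot": [0,0,0]},{"jaw": 0,"offset": [0,0,3],"rot": [0,0,0]},{"jaw": 0,"offset": [0,0,3],"rot": [0,0,0]},{"jaw": 0,"offset": [0,0,1.5],"rot": [0,0,0]},{"jaw": 0,"offset": [0,0,0],"rot": [0,0,0]}])

```text
time_s: 45.88
eef_pos: [0.5263, 0.0271, 0.0332]
eef_rot: [-0.0, 0.059, 0.998, 0.0]
wrist_force: [-0.5, -0.5, -2.2]
opening: 0.173
grasp_force: 61.4
```

Request:
apply_moves(moves=[{"jaw": 0,"offset": [0,0,1.5],"rot": [0,0,0]},{"jaw": 0,"offset": [0,0,0],"rot": [0,0,0]},{"jaw": 0.3,"offset": [0,0,0],"rot": [0,0,0]},{"jaw": 0.3,"offset": [0,0,0],"rot": [0,0,0]},{"jaw": 0.3,"offset": [0,0,-50],"rot": [0,0,0]}])

```text
time_s: 46.5
eef_pos: [0.523, 0.0275, 0.0787]
eef_rot: [-0.004, 0.059, 0.998, 0.001]
wrist_force: [0.6, 0.2, 0.4]
opening: 0.301
grasp_force: 0.0
```

Request:
apply_moves(moves=[{"jaw": 0.4,"offset": [0,0,-60],"rot": [0,0,10]},{"jaw": 0.4,"offset": [0,0,-40],"rot": [0,0,10]},{"jaw": 0.4,"offset": [0,0,0],"rot": [0,0,10]},{"jaw": 0.4,"offset": [0,0,0],"rot": [0,0,10]},{"jaw": 0.4,"offset": [0,0,0],"rot": [0,0,10]}])

```text
time_s: 47.12
eef_pos: [0.5265, 0.0271, 0.1822]
eef_rot: [0.0, 0.478, 0.878, 0.0]
wrist_force: [0.8, -0.6, -0.1]
opening: 0.4
grasp_force: 0.0
```

```bash
python3 chk.py driver; python3 -c "
from plan import *
p,f=plan(438.4,-415.2,90,70.3)"
```

```text
t 47.12 pos [526.5  27.1 182.2] phi 122.9 tilt [-0.     0.001] F [ 0.8 -0.6 -0.1] open 0.4 gf 0.0 q6 -0.75
driver 200 345 slope deg [-0.   0.8] top z 23.9 ext(local) [[-49.1, -38.0], [48.9, 55.5]]
10 rows -> [ 438.4 -415.2   90. ] 70.3
   [-33.0, -31.0, 9.0, np.float64(5.2)]
   [-35.0, -28.0, 9.0, np.float64(5.2)]
   [-38.0, -25.0, 10.0, np.float64(5.3)]
   [-39.0, -21.0, 9.0, np.float64(5.2)]
   [-42.0, -18.0, 9.0, np.float64(5.2)]
   [-43.0, -13.0, 9.0, np.float64(5.2)]
   [-44.0, -10.0, 9.0, np.float64(5.2)]
   [-45.0, -6.0, 10.0, np.float64(5.2)]
   [-45.0, -1.0, 9.0, np.float64(5.3)]
   [-44.9, 2.1, 9.0, np.float64(5.2)]
```

Request:
apply_moves(moves=[{"jaw": 0.4,"offset": [-33,-31,9],"rot": [0,0,5.2]},{"jaw": 0.4,"offset": [-35,-28,9],"rot": [0,0,5.2]},{"jaw": 0.4,"offset": [-38,-25,10],"rot": [0,0,5.3]},{"jaw": 0.4,"offset": [-39,-21,9],"rot": [0,0,5.2]},{"jaw": 0.4,"offset": [-42,-18,9],"rot": [0,0,5.2]}])

```text
time_s: 47.8
eef_pos: [0.4847, -0.1961, 0.1357]
eef_rot: [0.0, 0.662, 0.75, 0.0]
wrist_force: [0.3, -0.5, 0.5]
opening: 0.406
grasp_force: 0.0
```

Request:
apply_moves(moves=[{"jaw": 0.4,"offset": [-43,-13,9],"rot": [0,0,5.2]},{"jaw": 0.4,"offset": [-44,-10,9],"rot": [0,0,5.2]},{"jaw": 0.4,"offset": [-45,-6,10],"rot": [0,0,5.2]},{"jaw": 0.4,"offset": [-45,-1,9],"rot": [0,0,5.3]},{"jaw": 0.4,"offset": [-44.9,2,9],"rot": [0,0,5.2]}])

```text
time_s: 48.42
eef_pos: [0.4435, -0.4178, 0.0896]
eef_rot: [0.0, 0.814, 0.581, 0.0]
wrist_force: [0.6, -0.6, -0.4]
opening: 0.398
grasp_force: 0.0
```

Request:
apply_moves(moves=[{"jaw": 0.4,"offset": [0,0,0],"rot": [0,0,0]},{"jaw": 0.4,"offset": [0,0,0],"rot": [0,0,0]},{"jaw": 0.4,"offset": [0,0,0],"rot": [0,0,0]},{"jaw": 0.4,"offset": [0,0,0],"rot": [0,0,0]},{"jaw": 0.4,"offset": [0,0,0],"rot": [0,0,0]}])

```text
time_s: 49.05
eef_pos: [0.4442, -0.4157, 0.0901]
eef_rot: [0.0, 0.814, 0.581, 0.0]
wrist_force: [-0.5, -0.1, -0.3]
opening: 0.402
grasp_force: 0.0
```

```bash
python3 -c "
from plan import *
show();p,f=plan(438.4,-415.1,26,70.2)"
python3 - <<'E'
# deck and way: re-look with arm away; rectified colour crop of way, and tester/terminal positions
from dep import *
from vis import *
im,W=cloud("side");ti,TW=cloud("top");np.savez("d6.npz",im=im,W=W,ti=ti,TW=TW)
cv2.imwrite("pics/s6.png",im[:,:,::-1]);cv2.imwrite("pics/t6.png",ti[:,:,::-1])
def rectify(cam,im,D,z,x0,x1,y0,y1,s=4):
    xs=np.arange(x1,x0,-1/s);ys=np.arange(y1,y0,-1/s);g=np.stack(np.meshgrid(xs,ys,indexing="ij"),-1).reshape(-1,2)
    uv=proj(cam,world(D,g,z)).astype(np.float32).reshape(len(xs),len(ys),2);return cv2.remap(im,uv[...,0],uv[...,1],cv2.INTER_CUBIC)
D=np.r_[.5773,.0119,np.radians(-6.8)];D2=np.r_[.5782,.0122,np.radians(-6.67)]
a=rectify("top",ti,np.r_[.5784,.013,np.radians(-6.8)],.024,30,125,-125,125,3);b=rectify("side",im,D2,.024,30,125,-125,125,3)
o=np.vstack([a,b])[:,:,::-1]
cv2.imwrite("pics/way.png",o);print(o.shape)
Dd=todeck(W,D2);
for nm,bx in(("apron",(55,105,-105,-70)),("floor",(76,82,20,90)),("flankA",(100,112,20,90)),("flankB",(48,56,20,90)),("rim",(37,42,-60,100))):
    s=(Dd[...,0]>bx[0])&(Dd[...,0]<bx[1])&(Dd[...,1]>bx[2])&(Dd[...,1]<bx[3])&(Dd[...,2]<80);print(nm,s.sum(),np.nanpercentile(Dd[...,2][s],[10,50,90]).round(1))
E
```

```text
t 49.05 pos [ 444.2 -415.7   90.1] phi 71.1 tilt [-0.  0.] F [-0.5 -0.1 -0.3] open 0.402 gf 0.0 q6 -0.62
2 rows -> [ 438.4 -415.1   26. ] 70.2
   [-1.0, -3.0, 32.0, np.float64(0.4)]
   [-0.3, -2.7, 32.1, np.float64(0.5)]
(570, 750, 3)
apron 152 [3.9 6.4 9. ]
floor 45 [4.  6.  7.8]
flankA 108 [ 6.1 23.7 26.3]
flankB 59 [21.3 23.4 25.6]
rim 83 [21.5 24.1 26.9]
```

View pics/way.png

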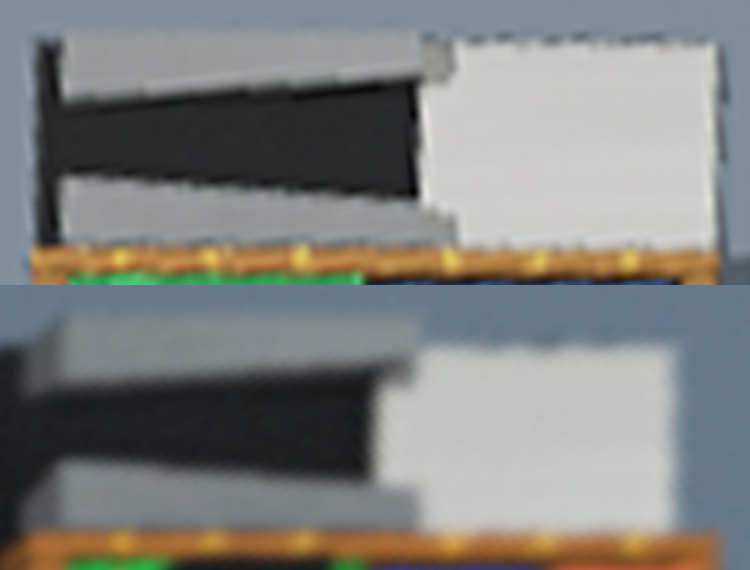

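Columns in the rectified view map to deck y=125-c/3. The flanks span cols 60–422, so y runs +105 to -16 and home is near deck (79, 45), with the floor and apron at z=6. I'll set the rail down at deck y≈-63.

Request:
apply_moves(moves=[{"jaw": 0.4,"offset": [-1.3,-5.7,0],"rot": [0,0,0.9]},{"jaw": 0.4,"offset": [0,0,34],"rot": [0,0,0]},{"jaw": 0.4,"offset": [0,0,30],"rot": [0,0,0]},{"jaw": 0.4,"offset": [0,0,0],"rot": [0,0,0]},{"jaw": 0,"offset": [0,0,0],"rot": [0,0,0]}])

```text
time_s: 49.78
eef_pos: [0.4382, -0.4162, 0.0268]
eef_rot: [0.0, 0.819, 0.574, -0.0]
wrist_force: [-1.2, 1.0, 1.7]
opening: 0.2
grasp_force: 2.4
```

Request:
apply_moves(moves=[{"jaw": 0,"offset": [0,0,0],"rot": [0,0,0]},{"jaw": 0,"offset": [0,0,0],"rot": [0,0,0]},{"jaw": 0,"offset": [0,0,0],"rot": [0,0,0]},{"jaw": 0,"offset": [0,0,-20],"rot": [0,0,0]},{"jaw": 0,"offset": [0,0,-40],"rot": [0,0,0]}])

```text
time_s: 50.4
eef_pos: [0.4369, -0.4141, 0.0852]
eef_rot: [-0.002, 0.819, 0.574, 0.0]
wrist_force: [0.2, -0.0, -2.1]
opening: 0.17
grasp_force: 63.1
```

Request:
apply_moves(moves=[{"jaw": 0,"offset": [0,0,-60],"rot": [0,0,0]},{"jaw": 0,"offset": [0,0,0],"rot": [0,0,0]},{"jaw": 0,"offset": [0,0,0],"rot": [0,0,0]},{"jaw": 0,"offset": [0,0,0],"rot": [0,0,0]},{"jaw": 0,"offset": [0,0,0],"rot": [0,0,0]}])

```text
time_s: 51.02
eef_pos: [0.4374, -0.4148, 0.1441]
eef_rot: [-0.002, 0.819, 0.574, 0.0]
wrist_force: [0.4, 0.7, -3.4]
opening: 0.172
grasp_force: 63.3
```

```bash
python3 -c "
from plan import *
show();x,y=d2w(79.2,-63.5);print(x,y);p,f=plan(x,y,146,83.2)"
```

```text
t 51.02 pos [ 437.4 -414.8  144.1] phi 70.1 tilt [ 0.002 -0.003] F [ 0.4  0.7 -3.4] open 0.172 gf 63.3 q6 -0.61
648.4242162545748 -60.53090405463997
10 rows -> [648.4 -60.6 146. ] 83.2
   [40.0, 8.0, 0.0, np.float64(-1.3)]
   [41.0, 8.0, 0.0, np.float64(-1.3)]
   [40.0, 10.0, -1.0, np.float64(-1.3)]
   [40.0, 11.0, 0.0, np.float64(-1.3)]
   [39.0, 11.0, 0.0, np.float64(-1.4)]
   [40.0, 12.0, 0.0, np.float64(-1.3)]
   [39.0, 14.0, 0.0, np.float64(-1.3)]
   [38.0, 14.0, -1.0, np.float64(-1.3)]
   [39.0, 15.0, 0.0, np.float64(-1.3)]
   [37.9, 15.8, 0.1, np.float64(-1.3)]
```

Request:
apply_moves(moves=[{"jaw": 0,"offset": [40,8,0],"rot": [0,0,-1.3]},{"jaw": 0,"offset": [41,8,0],"rot": [0,0,-1.3]},{"jaw": 0,"offset": [40,10,0],"rot": [0,0,-1.3]},{"jaw": 0,"offset": [40,11,0],"rot": [0,0,-1.3]},{"jaw": 0,"offset": [39,11,0],"rot": [0,0,-1.4]}])

```text
time_s: 51.65
eef_pos: [0.5436, -0.2374, 0.1448]
eef_rot: [-0.001, 0.784, 0.621, -0.0]
wrist_force: [0.7, -1.0, -3.5]
opening: 0.168
grasp_force: 63.2
```

Request:
apply_moves(moves=[{"jaw": 0,"offset": [40,12,0],"rot": [0,0,-1.3]},{"jaw": 0,"offset": [39,14,0],"rot": [0,0,-1.3]},{"jaw": 0,"offset": [38,14,0],"rot": [0,0,-1.3]},{"jaw": 0,"offset": [39,15,0],"rot": [0,0,-1.3]},{"jaw": 0,"offset": [38,15.8,0],"rot": [0,0,-1.3]}])

```text
time_s: 52.28
eef_pos: [0.6492, -0.06, 0.1446]
eef_rot: [-0.001, 0.748, 0.664, -0.001]
wrist_force: [1.6, -1.1, -3.0]
opening: 0.173
grasp_force: 63.2
```

Request:
apply_moves(moves=[{"jaw": 0,"offset": [0,0,40],"rot": [0,0,0]},{"jaw": 0,"offset": [0,0,40],"rot": [0,0,0]},{"jaw": 0,"offset": [0,0,0],"rot": [0,0,0]},{"jaw": 0,"offset": [0,0,0],"rot": [0,0,0]},{"jaw": 0,"offset": [0,0,0],"rot": [0,0,0]}])

```text
time_s: 52.9
eef_pos: [0.6507, -0.062, 0.0682]
eef_rot: [0.002, 0.748, 0.664, 0.001]
wrist_force: [1.0, -0.1, -2.2]
opening: 0.173
grasp_force: 63.1
```

```bash
python3 -c "
from plan import *
import cv2
show();p,f=plan(648.4,-60.5,33,83.2)
b,_=ctrl.camera('side');cv2.imwrite('pics/r7.png',cv2.resize(b[180:300,255:395,::-1],(700,600),interpolation=2))"
```

```text
t 52.9 pos [650.7 -62.   68.2] phi 83.2 tilt [-0.001  0.004] F [ 1.  -0.1 -2.2] open 0.173 gf 63.1 q6 -0.16
1 rows -> [648.4 -60.5  33. ] 83.2
   [1.2, -2.4, 35.2, np.float64(-0.0)]
```

View pics/r7.png

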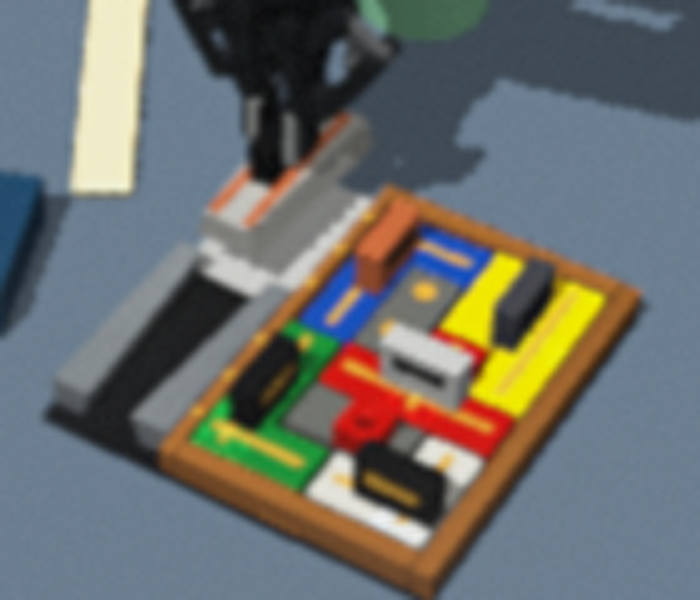

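The picture shows all five blocks flush and the rail level over the apron (crop 290,190), narrow end facing the way. Now lowering.

Request:
apply_moves(moves=[{"jaw": 0,"offset": [0.6,-1,10],"rot": [0,0,0]},{"jaw": 0,"offset": [0,0,8],"rot": [0,0,0]},{"jaw": 0,"offset": [0,0,0],"rot": [0,0,0]},{"jaw": 0,"offset": [0,0,0],"rot": [0,0,0]},{"jaw": 0,"offset": [0,0,0],"rot": [0,0,0]}])

```text
time_s: 53.58
eef_pos: [0.6484, -0.0607, 0.0481]
eef_rot: [0.0, 0.748, 0.664, 0.0]
wrist_force: [0.1, -0.7, -2.1]
opening: 0.168
grasp_force: 63.2
```

```bash
python3 -c "
from plan import *
show();p,f=plan(648.4,-60.5,33,83.2)"
```

```text
t 53.58 pos [648.4 -60.7  48.1] phi 83.2 tilt [-0.     0.001] F [ 0.1 -0.7 -2.1] open 0.168 gf 63.2 q6 -0.16
1 rows -> [648.4 -60.5  33. ] 83.2
   [0.2, -0.1, 15.1, np.float64(-0.0)]
```

Request:
apply_moves(moves=[{"jaw": 0,"offset": [0,0,5],"rot": [0,0,0]},{"jaw": 0,"offset": [0,0,5],"rot": [0,0,0]},{"jaw": 0,"offset": [0,0,3],"rot": [0,0,0]},{"jaw": 0,"offset": [0,0,1],"rot": [0,0,0]},{"jaw": 0,"offset": [0,0,0],"rot": [0,0,0]}])

```text
time_s: 54.2
eef_pos: [0.6481, -0.0606, 0.0337]
eef_rot: [-0.0, 0.748, 0.664, -0.0]
wrist_force: [0.3, -0.2, -3.3]
opening: 0.174
grasp_force: 63.2
```

Request:
apply_moves(moves=[{"jaw": 0,"offset": [0,0,0.5],"rot": [0,0,0]},{"jaw": 0,"offset": [0,0,0.5],"rot": [0,0,0]},{"jaw": 0,"offset": [0,0,0],"rot": [0,0,0]},{"jaw": 0,"offset": [0,0,0],"rot": [0,0,0]},{"jaw": 0,"offset": [0,0,0],"rot": [0,0,0]}])

```text
time_s: 54.82
eef_pos: [0.6483, -0.0606, 0.033]
eef_rot: [0.0, 0.748, 0.664, 0.0]
wrist_force: [-1.0, 0.7, -1.0]
opening: 0.17
grasp_force: 63.4
```

Request:
apply_moves(moves=[{"jaw": 0,"offset": [5,0,0],"rot": [0,0,0]},{"jaw": 0,"offset": [10,0,0],"rot": [0,0,0]},{"jaw": 0,"offset": [10,0,0],"rot": [0,0,0]},{"jaw": 0,"offset": [10,0,0],"rot": [0,0,0]},{"jaw": 0,"offset": [5,0,0],"rot": [0,0,0]}])

```text
time_s: 55.45
eef_pos: [0.6532, -0.02, 0.033]
eef_rot: [0.0, 0.748, 0.664, 0.0]
wrist_force: [-0.7, -1.9, 1.5]
opening: 0.17
grasp_force: 63.7
```

Request:
apply_moves(moves=[{"jaw": 0,"offset": [10,0,0],"rot": [0,0,0]},{"jaw": 0,"offset": [10,0,0],"rot": [0,0,0]},{"jaw": 0,"offset": [10,0,0],"rot": [0,0,0]},{"jaw": 0,"offset": [10,0,0],"rot": [0,0,0]},{"jaw": 0,"offset": [5,0,0],"rot": [0,0,0]}])

```text
time_s: 56.08
eef_pos: [0.6585, 0.0245, 0.033]
eef_rot: [0.0, 0.748, 0.664, 0.0]
wrist_force: [0.2, -2.9, 2.2]
opening: 0.176
grasp_force: 64.0
```

```bash
python3 -c "
from plan import *
show();x,y=d2w(79.2,45);print(x,y);plan(x,y,33,83.2);print(ctrl.get_obs()['torque'].round(2))"
```

```text
t 56.08 pos [658.5  24.5  33. ] phi 83.2 tilt [-0.  0.] F [ 0.2 -2.9  2.2] open 0.176 gf 64.0 q6 -0.02
661.2710468158302 47.20585357491929
1 rows -> [661.3  47.2  33. ] 83.2
   [22.9, 0.1, 0.0, np.float64(0.0)]
[-0.51  0.01 -0.07]
```

Request:
apply_moves(moves=[{"jaw": 0,"offset": [6,0,0],"rot": [0,0,0]},{"jaw": 0,"offset": [6,0,0],"rot": [0,0,0]},{"jaw": 0,"offset": [4,0,0],"rot": [0,0,0]},{"jaw": 0,"offset": [2,0,0],"rot": [0,0,0]},{"jaw": 0,"offset": [0,0,0],"rot": [0,0,0]}])

```text
time_s: 56.7
eef_pos: [0.6606, 0.0419, 0.033]
eef_rot: [0.0, 0.748, 0.664, 0.0]
wrist_force: [-0.0, -1.1, 4.4]
opening: 0.172
grasp_force: 64.2
```

Request:
apply_moves(moves=[{"jaw": 0,"offset": [1,0,0],"rot": [0,0,0]},{"jaw": 0,"offset": [1,0,0],"rot": [0,0,0]},{"jaw": 0,"offset": [1,0,0],"rot": [0,0,0]},{"jaw": 0,"offset": [0,0,0],"rot": [0,0,0]},{"jaw": 0,"offset": [0,0,0],"rot": [0,0,0]}])

```text
time_s: 57.32
eef_pos: [0.6609, 0.0444, 0.033]
eef_rot: [0.0, 0.748, 0.664, 0.0]
wrist_force: [-0.9, -5.3, 5.1]
opening: 0.172
grasp_force: 64.3
```

Request:
apply_moves(moves=[{"jaw": 0,"offset": [0.7,0,0],"rot": [0,0,0]},{"jaw": 0,"offset": [0.7,0,0],"rot": [0,0,0]},{"jaw": 0,"offset": [0.6,0,0],"rot": [0,0,0]},{"jaw": 0,"offset": [0,0,0],"rot": [0,0,0]},{"jaw": 0,"offset": [0,0,0],"rot": [0,0,0]}])

```text
time_s: 57.95
eef_pos: [0.6612, 0.046, 0.033]
eef_rot: [0.0, 0.748, 0.664, -0.0]
wrist_force: [-0.3, -5.3, 4.7]
opening: 0.172
grasp_force: 64.3
```

Request:
apply_moves(moves=[{"jaw": 0,"offset": [0.7,0,0],"rot": [0,0,0]},{"jaw": 0,"offset": [0.7,0,0],"rot": [0,0,0]},{"jaw": 0,"offset": [0.6,0,0],"rot": [0,0,0]},{"jaw": 0,"offset": [0,0,0],"rot": [0,0,0]},{"jaw": 0,"offset": [0,0,0],"rot": [0,0,0]}])

```text
time_s: 58.58
eef_pos: [0.6612, 0.0465, 0.033]
eef_rot: [0.001, 0.748, 0.664, -0.001]
wrist_force: [-2.0, -11.1, 5.3]
opening: 0.171
grasp_force: 64.4
```

Request:
apply_moves(moves=[{"jaw": 0,"offset": [0.6,0,0],"rot": [0,0,0]},{"jaw": 0,"offset": [0.5,0,0],"rot": [0,0,0]},{"jaw": 0,"offset": [0,0,0],"rot": [0,0,0]},{"jaw": 0,"offset": [0,0,0],"rot": [0,0,0]},{"jaw": 0,"offset": [0,0,0],"rot": [0,0,0]}])

```text
time_s: 59.2
eef_pos: [0.6612, 0.0466, 0.033]
eef_rot: [0.001, 0.748, 0.664, -0.002]
wrist_force: [-3.3, -14.8, 5.6]
opening: 0.169
grasp_force: 64.4
```

Request:
apply_moves(moves=[{"jaw": 0,"offset": [0.6,0,0],"rot": [0,0,0]},{"jaw": 0,"offset": [0.6,0,0],"rot": [0,0,0]},{"jaw": 0,"offset": [0.3,0,0],"rot": [0,0,0]},{"jaw": 0,"offset": [0,0,0],"rot": [0,0,0]},{"jaw": 0,"offset": [0,0,0],"rot": [0,0,0]}])

```text
time_s: 59.82
eef_pos: [0.6612, 0.0467, 0.033]
eef_rot: [0.002, 0.748, 0.664, -0.002]
wrist_force: [-4.5, -19.3, 7.4]
opening: 0.173
grasp_force: 64.5
```

Request:
apply_moves(moves=[{"jaw": 0,"offset": [-1.5,0,0],"rot": [0,0,0]},{"jaw": 0,"offset": [-1.5,0,0],"rot": [0,0,0]},{"jaw": 0.35,"offset": [0,0,0],"rot": [0,0,0]},{"jaw": 0.35,"offset": [0,0,0],"rot": [0,0,0]},{"jaw": 0.35,"offset": [0,0,-50],"rot": [0,0,0]}])

```text
time_s: 60.45
eef_pos: [0.6566, 0.0495, 0.0775]
eef_rot: [-0.005, 0.748, 0.664, -0.004]
wrist_force: [1.2, 0.7, -0.6]
opening: 0.352
grasp_force: 0.0
```

Request:
apply_moves(moves=[{"jaw": 0.5,"offset": [0,0,-60],"rot": [0,0,0]},{"jaw": 0.5,"offset": [0,0,-60],"rot": [0,0,0]},{"jaw": 0.5,"offset": [-60,-30,0],"rot": [0,0,0]},{"jaw": 0.5,"offset": [-60,-60,0],"rot": [0,0,0]},{"jaw": 0.5,"offset": [-60,-60,0],"rot": [0,0,0]}])

```text
time_s: 61.08
eef_pos: [0.5269, -0.0814, 0.2024]
eef_rot: [-0.0, 0.747, 0.664, 0.0]
wrist_force: [-0.0, -0.4, 0.8]
opening: 0.495
grasp_force: 0.0
```

```bash
cat > pen.py <<'E'
from vis import *
from plan import show
C=np.array([(np.cos(t),np.sin(t)) for t in np.linspace(0,2*np.pi,24,endpoint=False)])
def hull(A,l,cam): # convex solid drawn as hull of projected points, handled by label polygons in image via 3D pts
    return (A,l)
import vis
def cover2(polys,cam,box,n):
    x0,y0,x1,y1=box;lab=np.zeros(((y1-y0)*SS,(x1-x0)*SS),np.uint8)
    for X,l,h in polys:
        uv=((proj(cam,X)-[x0,y0]+.5)*SS-.5)
        if h:uv=cv2.convexHull(uv.astype(np.float32))[:,0]
        cv2.fillPoly(lab,[np.round(uv*16).astype(np.int32)],int(l),shift=4)
    return np.stack([cv2.resize((lab==k).astype(np.float32),(x1-x0,y1-y0),interpolation=cv2.INTER_AREA) for k in range(n) if (lab==k).any()],-1)
vis.cover=cover2
def cyl(x,y,z0,z1,r,l,lt):
    a=np.c_[x+r*C[:,0],y+r*C[:,1],np.full(24,z0)];b=a.copy();b[:,2]=z1
    return [(np.vstack([a,b]),l,1),(b,lt,0)]
def pr(pose,poly,z0,z1,cam,l):return [(X,k,0) for X,k in prism(pose,poly,z0,z1,cam,l)]
def stand(p,cam): # p: pen x,y, stand x,y,yaw
    return pr(p[2:5],R(-30,30,-30,30),0,.044,cam,2)+cyl(p[0],p[1],.044,.134,.009,8,9)
E
python3 - <<'E'
from pen import *
im={"top":ctrl.camera("top")[0][:,:,::-1].copy(),"side":ctrl.camera("side")[0][:,:,::-1].copy()}
np.savez("e8.npz",**im)
show()
p0=np.r_[.565,.36,.562,.362,-.1]
g=ground("side",(261,363),.02);print("stand guess side",g.round(3),proj("top",[[.565,.36,.044]]),proj("side",[[.565,.36,.1]]))
vs={"top":("top",im["top"],[183,225,232,274]),"side":("side",im["side"],[236,315,288,384])}
best=min((fit(stand,[vs["top"],vs["side"]],np.r_[p0[:4],a],[.01,.01,.01,.01,.2],200) for a in(-.3,0,.3,.6)),key=lambda t:t[1])
for cs in(["top","side"],["top"],["side"]):
    r,c=fit(stand,[vs[k] for k in cs],best[0],[.003,.003,.003,.003,.05],300);print(cs,(r[:4]*1e3).round(1),np.degrees(r[4]).round(1),round(c,1))
E
python3 chk.py lamp
```

```text
t 61.17 pos [523.9 -82.7 201.3] phi 83.0 tilt [ 0.001 -0.005] F [ 0.3  1.5 -0.7] open 0.496 gf 0.0 q6 -0.26
stand guess side [0.563 0.379 0.02 ] [[209.42322338 251.49075259]] [[262.11905762 334.69779843]]
['top', 'side'] [568.4 370.8 567.9 370.1] 11.1 547.5
['top'] [568.4 370.7 568.4 370.3] 10.9 333.4
['side'] [568.3 371.5 567.7 369.5] 10.9 204.5
t 61.17 pos [523.9 -82.7 201.3] phi 83.0 tilt [ 0.001 -0.005] F [ 0.3  1.5 -0.7] open 0.496 gf 0.0 q6 -0.26
lamp 146 180 slope deg [-1.1  0.7] top z 24.2 ext(local) [[-20.8, -46.1], [42.8, 18.3]]
```

```bash
cat > term.py <<'E'
from pen import *
DK={"top":np.r_[.5784,.0130,np.radians(-6.82)],"side":np.r_[.5782,.0122,np.radians(-6.67)]}
def scene(cam):
    D=DK[cam];o=[(X,k,0) for X,k in deck(D,cam)]
    for s in P:
        sp=np.r_[world(D,np.array([PLACE[s]],float),0)[0,:2]-[.0005,.0005],D[2]];i=list(P).index(s)
        o+=pr(sp,P[s],.006,.024,cam,20+10*i)+pr(sp,RIB[s],.024,.054,cam,25+10*i)
    return o
def term(p,cam):
    D=DK[cam];w=world(D,p[None,:2]*1e3,0)[0];q=np.r_[w[:2],D[2]]
    return scene(cam)+pr(q,R(-12,12,-12,12),.024,.038,cam,80)+[(np.c_[w[0]+.00425*C[:,0],w[1]+.00425*C[:,1],np.full(24,.038)],90,0)]
E
python3 - <<'E'
from term import *
import vis
c0=vis.cost;vis.cost=lambda p,f,v:c0(p,f,v,95)
d=np.load("d6.npz");im={"top":d["ti"][:,:,::-1],"side":d["im"][:,:,::-1]}
for cam in im:
    u=proj(cam,[[.53,.07,.03]])[0].astype(int);print(cam,u)
    b=[u[0]-12,u[1]-12,u[0]+13,u[1]+13]
    for p0 in((-.051,.0515),(-.034,.0515)):
        r,c=fit(term,[(cam,im[cam],b)],np.array(p0),[.005,.005],80);w=world(DK[cam],r[None]*1e3,0)[0,:2]
        print(cam,"deck",(r*1e3).round(1),"world",(w*1e3).round(1),round(c,1))
E
python3 -c "
from plan import *
show();p,f=plan(568.4,370.8,200,83.2)"
```

```text
top [315 264]
top deck [-42.4  55.4] world [542.9  73. ] 682.1
top deck [-42.8  55.3] world [542.5  73. ] 679.5
side [332 266]
side deck [-42.2  54.6] world [542.6  71.4] 583.3
side deck [-42.1  55.5] world [542.8  72.2] 582.5
t 61.23 pos [526.5 -81.8 202.2] phi 83.0 tilt [ 0.001 -0.001] F [ 0.4 -0.1  0.5] open 0.5 gf 0.0 q6 -0.26
10 rows -> [568.4 370.8 200. ] 83.2
   [45.0, -1.0, 0.0, np.float64(-0.0)]
   [46.0, -2.0, 0.0, np.float64(-0.0)]
   [45.0, -1.0, 1.0, np.float64(-0.1)]
   [46.0, -1.0, 0.0, np.float64(0.0)]
   [45.0, -1.0, 0.0, np.float64(0.0)]
   [46.0, -2.0, 0.0, np.float64(-0.0)]
   [45.0, -1.0, 1.0, np.float64(-0.0)]
   [46.0, -1.0, 0.0, np.float64(-0.0)]
   [45.0, -1.0, 0.0, np.float64(-0.1)]
   [45.4, -1.7, 0.2, np.float64(0.0)]
```

Request:
apply_moves(moves=[{"jaw": 0.5,"offset": [45,-1,0],"rot": [0,0,0]},{"jaw": 0.5,"offset": [46,-2,0],"rot": [0,0,0]},{"jaw": 0.5,"offset": [45,-1,0],"rot": [0,0,0]},{"jaw": 0.5,"offset": [46,-1,0],"rot": [0,0,0]},{"jaw": 0.5,"offset": [45,-1,0],"rot": [0,0,0]}])

```text
time_s: 61.85
eef_pos: [0.5499, 0.1481, 0.2027]
eef_rot: [-0.0, 0.747, 0.664, 0.0]
wrist_force: [0.9, 0.5, 0.0]
opening: 0.499
grasp_force: 0.0
```

Request:
apply_moves(moves=[{"jaw": 0.5,"offset": [46,-2,0],"rot": [0,0,0]},{"jaw": 0.5,"offset": [45,-1,0],"rot": [0,0,0]},{"jaw": 0.5,"offset": [46,-1,0],"rot": [0,0,0]},{"jaw": 0.5,"offset": [45,-1,0],"rot": [0,0,0]},{"jaw": 0.5,"offset": [45,-2,0],"rot": [0,0,0]}])

```text
time_s: 62.48
eef_pos: [0.569, 0.3746, 0.2023]
eef_rot: [-0.0, 0.747, 0.665, 0.0]
wrist_force: [-0.0, -0.1, 0.6]
opening: 0.501
grasp_force: 0.0
```

Request:
apply_moves(moves=[{"jaw": 0.5,"offset": [0,0,0],"rot": [0,0,0]},{"jaw": 0.5,"offset": [0,0,0],"rot": [0,0,0]},{"jaw": 0.5,"offset": [0,0,0],"rot": [0,0,0]},{"jaw": 0.5,"offset": [0,0,0],"rot": [0,0,0]},{"jaw": 0.5,"offset": [0,0,0],"rot": [0,0,0]}])

```text
time_s: 63.1
eef_pos: [0.5697, 0.3704, 0.203]
eef_rot: [0.0, 0.748, 0.663, 0.0]
wrist_force: [0.6, 0.1, 0.4]
opening: 0.5
grasp_force: 0.0
```

```bash
python3 -c "
from plan import *
show();p,f=plan(568.0,370.4,74,83.2)"
```

```text
t 63.1 pos [569.7 370.4 203. ] phi 83.1 tilt [0. 0.] F [0.6 0.1 0.4] open 0.5 gf 0.0 q6 0.52
3 rows -> [568.  370.4  74. ] 83.2
   [0.0, -1.0, 43.0, np.float64(-0.0)]
   [0.0, 0.0, 43.0, np.float64(-0.0)]
   [-0.2, -0.7, 43.0, np.float64(-0.1)]
```

Request:
apply_moves(moves=[{"jaw": 0.5,"offset": [0,-1.5,40],"rot": [0,0,0]},{"jaw": 0.5,"offset": [0,0,50],"rot": [0,0,0]},{"jaw": 0.5,"offset": [0,0,39],"rot": [0,0,0]},{"jaw": 0.5,"offset": [0,0,0],"rot": [0,0,0]},{"jaw": 0,"offset": [0,0,0],"rot": [0,0,0]}])

```text
time_s: 63.72
eef_pos: [0.5691, 0.3716, 0.0757]
eef_rot: [0.0, 0.748, 0.664, 0.001]
wrist_force: [0.0, 0.4, 1.0]
opening: 0.3
grasp_force: 0.0
```

Request:
apply_moves(moves=[{"jaw": 0,"offset": [0,0,0],"rot": [0,0,0]},{"jaw": 0,"offset": [0,0,0],"rot": [0,0,0]},{"jaw": 0,"offset": [0,0,0],"rot": [0,0,0]},{"jaw": 0,"offset": [0,0,-15],"rot": [0,0,0]},{"jaw": 0,"offset": [0,0,-30],"rot": [0,0,0]}])

```text
time_s: 64.35
eef_pos: [0.5673, 0.3709, 0.1189]
eef_rot: [-0.0, 0.748, 0.664, -0.001]
wrist_force: [0.1, 0.2, 0.3]
opening: 0.193
grasp_force: 58.6
```

Request:
apply_moves(moves=[{"jaw": 0,"offset": [0,0,-35],"rot": [0,0,0]},{"jaw": 0,"offset": [0,0,0],"rot": [0,0,0]},{"jaw": 0,"offset": [0,0,0],"rot": [0,0,0]},{"jaw": 0,"offset": [0,0,0],"rot": [0,0,0]},{"jaw": 0,"offset": [0,0,0],"rot": [0,0,0]}])

```text
time_s: 64.97
eef_pos: [0.5673, 0.3709, 0.1524]
eef_rot: [-0.0, 0.748, 0.664, -0.001]
wrist_force: [-0.8, 0.5, -0.8]
opening: 0.193
grasp_force: 58.6
```

```bash
python3 -c "
from plan import *
show();p,f=plan(542.2,72,153,83.2)"
```

```text
t 64.97 pos [567.3 370.9 152.4] phi 83.2 tilt [-0.001 -0.002] F [-0.8  0.5 -0.8] open 0.193 gf 58.6 q6 0.52
5 rows -> [542.2  72.  153. ] 83.2
   [-60.0, 2.0, 0.0, np.float64(-0.0)]
   [-60.0, 2.0, 0.0, np.float64(-0.0)]
   [-60.0, 2.0, 0.0, np.float64(-0.0)]
   [-60.0, 2.0, 0.0, np.float64(-0.0)]
   [-59.8, 2.6, -0.6, np.float64(-0.0)]
```

Request:
apply_moves(moves=[{"jaw": 0,"offset": [-20,1,0],"rot": [0,0,0]},{"jaw": 0,"offset": [-40,1,0],"rot": [0,0,0]},{"jaw": 0,"offset": [-40,1,0],"rot": [0,0,0]},{"jaw": 0,"offset": [-40,1,0],"rot": [0,0,0]},{"jaw": 0,"offset": [-40,2,0],"rot": [0,0,0]}])

```text
time_s: 65.6
eef_pos: [0.5519, 0.1894, 0.1536]
eef_rot: [0.0, 0.748, 0.664, -0.0]
wrist_force: [0.3, 0.2, -1.1]
opening: 0.194
grasp_force: 58.6
```

Request:
apply_moves(moves=[{"jaw": 0,"offset": [-40,2,0],"rot": [0,0,0]},{"jaw": 0,"offset": [-40,2,0],"rot": [0,0,0]},{"jaw": 0,"offset": [-30,1,0],"rot": [0,0,0]},{"jaw": 0,"offset": [-10,0,10],"rot": [0,0,0]},{"jaw": 0,"offset": [0,0,15],"rot": [0,0,0]}])

```text
time_s: 66.22
eef_pos: [0.5432, 0.0713, 0.1282]
eef_rot: [0.0, 0.748, 0.663, 0.0]
wrist_force: [0.4, 0.2, -1.3]
opening: 0.195
grasp_force: 58.6
```

Request:
apply_moves(moves=[{"jaw": 0,"offset": [0,0,15],"rot": [0,0,0]},{"jaw": 0,"offset": [0,0,6],"rot": [0,0,0]},{"jaw": 0,"offset": [0,0,0],"rot": [0,0,0]},{"jaw": 0,"offset": [0,0,0],"rot": [0,0,0]},{"jaw": 0,"offset": [0,0,0],"rot": [0,0,0]}])

```text
time_s: 66.85
eef_pos: [0.5437, 0.0722, 0.1083]
eef_rot: [0.0, 0.748, 0.664, 0.0]
wrist_force: [-0.9, -0.5, 0.7]
opening: 0.195
grasp_force: 58.6
```

```bash
python3 - <<'E'
from plan import *
import cv2
show();plan(542.2,72,106,83.2)
a,_=ctrl.camera("side");t,_=ctrl.camera("top");np.savez("p9.npz",side=a,top=t)
a=cv2.resize(a[200:290,300:390,::-1],(600,600),interpolation=2);cv2.imwrite("pics/p9.png",a)
E
```

```text
t 66.85 pos [543.7  72.2 108.3] phi 83.2 tilt [0.    0.001] F [-0.9 -0.5  0.7] open 0.195 gf 58.6 q6 0.03
1 rows -> [542.2  72.  106. ] 83.2
   [-0.3, -1.5, 2.3, np.float64(0.0)]
```

View pics/p9.png

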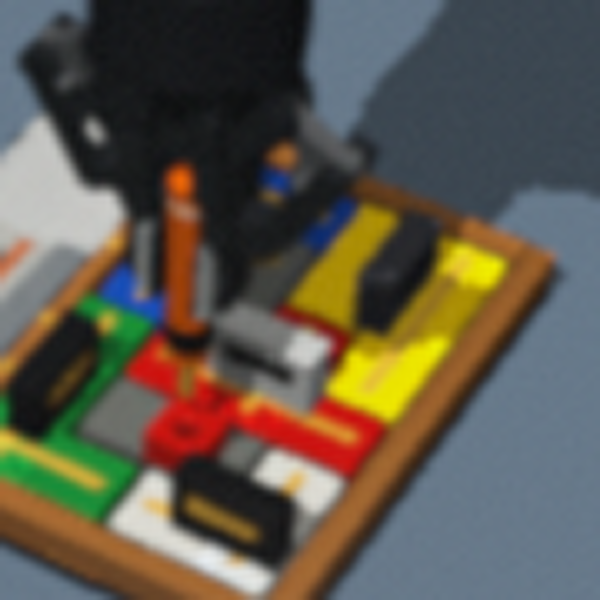

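```bash
python3 - <<'E'
from vis import *
im=np.load("p9.npz")["side"].astype(float)
px=lambda c,r:(300+(c+.5)*.15-.5,200+(r+.5)*.15-.5)
tip=ground("side",px(187,393),.0556);hole=ground("side",px(187,429),.038)
print("tip",tip.round(4),"hole",hole.round(4))
# orange body axis: per-row orange-weighted column
h=cv2.cvtColor(im.astype(np.uint8),cv2.COLOR_RGB2HSV).astype(int)
w=np.clip(im[...,0]-1.6*im[...,1],0,None)*(h[...,0]<14)*(h[...,1]>170)
pts=[(r,(w[r,318:336]*np.arange(318,336)).sum()/w[r,318:336].sum()) for r in range(228,249)]
k=np.polyfit(*np.array(pts).T,1);print("axis col at row 240/258.5:",np.polyval(k,[240,258.5]).round(2))
for x,y in((.5437,.0722),(.5426,.0719),(.5436,.0735)):
    u=proj("side",[[x,y,.078],[x,y,.168],[x,y,.0556],[x,y,.038]]);print((x,y),u.round(1).tolist())
# hole: dark spot within the red socket top
s=im[258:272,320:336];g=s[...,0];print(g.astype(int))
E
```

```text
tip [0.5435 0.0714 0.0556] hole [0.5421 0.0732 0.038 ]
axis col at row 240/258.5: [nan nan]
(0.5437, 0.0722) [[327.7, 252.5], [328.8, 225.9], [327.4, 258.7], [327.2, 263.5]]
(0.5426, 0.0719) [[328.2, 252.6], [329.3, 225.9], [327.9, 258.8], [327.7, 263.5]]
(0.5436, 0.0735) [[327.5, 252.9], [328.7, 226.2], [327.2, 259.1], [327.0, 263.8]]
[[110 117 133 147 169 185 174 155 149 184 196 172 139 126 124 116]
 [107 106 110 114 133 160 169 167 163 183 197 181 145 132 146 152]
 [109 108 106 114 137 171 192 193 176 176 184 165 143 159 186 198]
 [110 109 112 132 167 193 203 204 197 182 180 168 164 194 205 209]
 [108 111 128 161 190 198 195 199 205 199 198 195 192 198 194 199]
 [110 123 158 189 198 189 170 167 178 187 198 202 200 183 153 165]
 [112 135 177 198 202 186 153 135 144 163 188 198 189 151 104 103]
 [112 136 167 187 197 194 171 155 158 173 191 189 159 115  85  82]
 [110 124 141 156 172 185 191 192 187 186 188 162 120  96  96 102]
 [104 117 130 135 144 156 171 177 161 149 145 118  91  94 105 111]
 [ 81 104 123 130 132 133 131 112  84  68  68  66  69  91 105 111]
 [ 58  78 102 120 124 121  99  65  35  27  26  32  44  69  88  99]
 [ 44  83 124 132 123  99  66  37  27  25  26  25  29  39  53  69]
 [ 67 139 187 190 160 104  50  27  28  29  29  27  24  26  29  36]]<stdin>:9: RuntimeWarning: invalid value encountered in scalar divide
```

Request:
apply_moves(moves=[{"jaw": 0,"offset": [0.5,-1.2,5],"rot": [0,0,0]},{"jaw": 0,"offset": [0,0,5],"rot": [0,0,0]},{"jaw": 0,"offset": [0,0,5],"rot": [0,0,0]},{"jaw": 0,"offset": [0,0,1],"rot": [0,0,0]},{"jaw": 0,"offset": [0,0,1],"rot": [0,0,0]}])

```text
time_s: 67.58
eef_pos: [0.5422, 0.0727, 0.0907]
eef_rot: [-0.0, 0.748, 0.664, -0.0]
wrist_force: [-0.1, 1.0, -1.1]
opening: 0.2
grasp_force: 58.6
```

Request:
apply_moves(moves=[{"jaw": 0,"offset": [0,0,0.7],"rot": [0,0,0]},{"jaw": 0,"offset": [0,0,0.7],"rot": [0,0,0]},{"jaw": 0,"offset": [0,0,0.6],"rot": [0,0,0]},{"jaw": 0,"offset": [0,0,0],"rot": [0,0,0]},{"jaw": 0,"offset": [0,0,0],"rot": [0,0,0]}])

```text
time_s: 68.2
eef_pos: [0.5422, 0.0727, 0.0888]
eef_rot: [0.0, 0.748, 0.664, 0.0]
wrist_force: [-0.4, 0.2, -0.6]
opening: 0.189
grasp_force: 58.6
```

Request:
apply_moves(moves=[{"jaw": 0,"offset": [0,0,1],"rot": [0,0,0]},{"jaw": 0,"offset": [0,0,1],"rot": [0,0,0]},{"jaw": 0,"offset": [0,0,0],"rot": [0,0,0]},{"jaw": 0,"offset": [0,0,0],"rot": [0,0,0]},{"jaw": 0,"offset": [0,0,0],"rot": [0,0,0]}])

```text
time_s: 68.82
eef_pos: [0.5422, 0.0727, 0.0868]
eef_rot: [0.0, 0.748, 0.664, 0.0]
wrist_force: [-0.4, 0.1, -1.0]
opening: 0.196
grasp_force: 58.6
```

Request:
apply_moves(moves=[{"jaw": 0,"offset": [0,0,1],"rot": [0,0,0]},{"jaw": 0,"offset": [0,0,1],"rot": [0,0,0]},{"jaw": 0,"offset": [0,0,0],"rot": [0,0,0]},{"jaw": 0,"offset": [0,0,0],"rot": [0,0,0]},{"jaw": 0,"offset": [0,0,0],"rot": [0,0,0]}])

```text
time_s: 69.45
eef_pos: [0.5421, 0.0727, 0.0848]
eef_rot: [-0.0, 0.748, 0.664, -0.0]
wrist_force: [-0.5, -0.3, -1.2]
opening: 0.194
grasp_force: 58.6
```

Request:
apply_moves(moves=[{"jaw": 0,"offset": [0,0,2],"rot": [0,0,0]},{"jaw": 0,"offset": [0,0,2],"rot": [0,0,0]},{"jaw": 0,"offset": [0,0,2],"rot": [0,0,0]},{"jaw": 0,"offset": [0,0,2],"rot": [0,0,0]},{"jaw": 0,"offset": [0,0,0],"rot": [0,0,0]}])

```text
time_s: 70.08
eef_pos: [0.542, 0.0727, 0.0766]
eef_rot: [-0.0, 0.748, 0.664, -0.0]
wrist_force: [0.2, 0.8, -0.2]
opening: 0.194
grasp_force: 58.6
```

Request:
apply_moves(moves=[{"jaw": 0,"offset": [0,0,2],"rot": [0,0,0]},{"jaw": 0,"offset": [0,0,1.5],"rot": [0,0,0]},{"jaw": 0,"offset": [0,0,0],"rot": [0,0,0]},{"jaw": 0,"offset": [0,0,0],"rot": [0,0,0]},{"jaw": 0,"offset": [0,0,0],"rot": [0,0,0]}])

```text
time_s: 70.7
eef_pos: [0.5422, 0.0727, 0.0733]
eef_rot: [0.0, 0.748, 0.664, 0.0]
wrist_force: [0.1, -1.3, -1.7]
opening: 0.195
grasp_force: 58.6
```

Request:
apply_moves(moves=[{"jaw": 0,"offset": [0,0,1.5],"rot": [0,0,0]},{"jaw": 0,"offset": [0,0,1],"rot": [0,0,0]},{"jaw": 0,"offset": [0,0,1],"rot": [0,0,0]},{"jaw": 0,"offset": [0,0,0],"rot": [0,0,0]},{"jaw": 0,"offset": [0,0,0],"rot": [0,0,0]}])

```text
time_s: 71.32
eef_pos: [0.5422, 0.0727, 0.0705]
eef_rot: [0.0, 0.748, 0.664, -0.0]
wrist_force: [-2.6, 0.6, 6.0]
opening: 0.193
grasp_force: 59.7
```

Request:
apply_moves(moves=[{"jaw": 0,"offset": [0,0,0.7],"rot": [0,0,0]},{"jaw": 0,"offset": [0,0,0.6],"rot": [0,0,0]},{"jaw": 0,"offset": [0,0,0],"rot": [0,0,0]},{"jaw": 0,"offset": [0,0,0],"rot": [0,0,0]},{"jaw": 0,"offset": [0,0,0],"rot": [0,0,0]}])

```text
time_s: 71.95
eef_pos: [0.5424, 0.0727, 0.0704]
eef_rot: [0.0, 0.748, 0.664, -0.0]
wrist_force: [-7.6, -0.2, 15.9]
opening: 0.194
grasp_force: 60.8
```

Request:
apply_moves(moves=[{"jaw": 0,"offset": [0,0,-1],"rot": [0,0,0]},{"jaw": 0.4,"offset": [0,0,0],"rot": [0,0,0]},{"jaw": 0.4,"offset": [0,0,0],"rot": [0,0,0]},{"jaw": 0.4,"offset": [0,0,0],"rot": [0,0,0]},{"jaw": 0.4,"offset": [0,0,-20],"rot": [0,0,0]}])

```text
time_s: 72.58
eef_pos: [0.5406, 0.0728, 0.0879]
eef_rot: [-0.001, 0.748, 0.664, -0.001]
wrist_force: [0.9, 0.5, -0.1]
opening: 0.394
grasp_force: 0.0
```

Request:
apply_moves(moves=[{"jaw": 0.4,"offset": [0,0,-40],"rot": [0,0,0]},{"jaw": 0.4,"offset": [0,0,-50],"rot": [0,0,0]},{"jaw": 0.4,"offset": [0,0,-50],"rot": [0,0,0]},{"jaw": 0.4,"offset": [-50,-20,0],"rot": [0,0,0]},{"jaw": 0.4,"offset": [-60,-20,0],"rot": [0,0,0]}])

```text
time_s: 73.2
eef_pos: [0.4896, -0.0316, 0.2303]
eef_rot: [0.001, 0.747, 0.665, 0.0]
wrist_force: [0.6, -0.9, -0.7]
opening: 0.4
grasp_force: 0.0
```

Request:
apply_moves(moves=[{"jaw": 0.4,"offset": [-60,-20,0],"rot": [0,0,0]},{"jaw": 0.4,"offset": [-60,-10,0],"rot": [0,0,0]},{"jaw": 0.4,"offset": [-60,0,0],"rot": [0,0,0]},{"jaw": 0.4,"offset": [0,0,0],"rot": [0,0,0]},{"jaw": 0.4,"offset": [0,0,0],"rot": [0,0,0]}])

```text
time_s: 73.82
eef_pos: [0.4387, -0.2053, 0.2291]
eef_rot: [-0.001, 0.748, 0.664, 0.0]
wrist_force: [0.7, 0.2, 0.2]
opening: 0.402
grasp_force: 0.0
```

```bash
for k in coil relay driver filter lamp; do python3 chk.py $k|tail -1; done; python3 - <<'E'
from bench import ctrl
import cv2,numpy as np
a,_=ctrl.camera("side");t,_=ctrl.camera("top")
b=cv2.resize(a[185:305,255:395,::-1],(420,360),interpolation=2);c=cv2.resize(t[185:305,275:395,::-1],(360,360),interpolation=2)
cv2.imwrite("pics/f10.png",np.hstack([b,c]))
E
```

```text
coil 108 131 slope deg [-2.3  1.4] top z 23.1 ext(local) [[-46.2, -36.9], [17.1, 62.0]]
relay 151 234 slope deg [1.1 0.8] top z 24.3 ext(local) [[-44.0, -55.6], [18.7, 41.4]]
driver 129 259 slope deg [0.1 4.4] top z 23.8 ext(local) [[-48.8, -38.8], [49.1, 57.5]]
filter 326 445 slope deg [-0.1  0.3] top z 24.0 ext(local) [[-29.0, -41.7], [34.7, 57.8]]
lamp 142 181 slope deg [-0.7  1. ] top z 24.2 ext(local) [[-20.8, -46.9], [42.7, 19.3]]
```

View pics/f10.png

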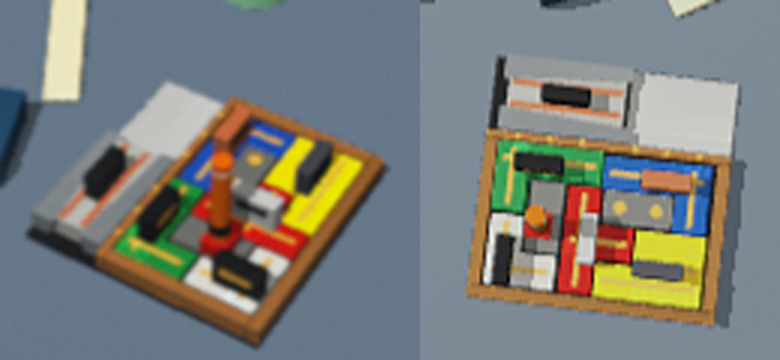

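All five blocks are flush (tops at 23–24 mm). The rail is wedged in the way (top crop 565,95), and the pen stands upright in the red terminal (side crop 220,200). Handing in.

```bash
python3 -c "
from bench import ctrl
print(ctrl.hand_in())"
```

```text
the job is handed in; nothing more can be done
None
```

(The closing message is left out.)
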